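Clamp and weight a glued panel

ROBOT

A 6-joint arm with a two-finger parallel gripper is mounted at the origin on the work surface. World frame = base frame: x ahead of the robot, y to its left, z up, the work surface at z = 0. Lengths are in m, angles in rad, forces in N, time in s.
With the tool pointing down it reaches from about 0.25 to 0.8 m from the base axis. Payload 8.5 kg.
Tool frame: the origin (TCP) lies midway between the tips of the shut fingers; the grasp point (between the pads) lies 19 mm behind it; z points along the fingers, y is the line along which they close (so a half turn about z gives the same grasp; the last joint's range is limited). The gripper opens to 85 mm and grips with 20 to 120 N. Pads are 22 mm wide; open, the fingers measure 114 mm over their backs; the gripper's body (76 mm by 85 mm) begins 54 mm behind the grasp point. The pads swing forward as they close: fully open they stand 13 mm farther back than shut.
Start: joints at [1.349, 0.238, -0.013, 1.319, 0, 1.571], TCP at [0.115, 0.512, 0.231] pointing down, gripper open.
Joint ranges: [-2.66, 2.66], [-1.03, 1.9], [-1.14, 1.46], [-1.82, 2.27], [-1.45, 1.34], [-3.14, 3.14]. Speed limits (rad/s): [2.22, 2.22, 2.79, 3.14, 3.14, 3.14].

INTERFACE

Orientations are given as a rotation vector (axis times angle).
In Python, from workcell import state, cams, bot gives the robot as it stands. The module is installed in compiled form; this text tells all that it offers.
- The arm moves only by the shell command python3 -m creep 'ROWS' [FORCE]. ROWS is JSON, a list of rows, each an object with "dp": the shift along the tool's x, y, z in m, a list of three; "dr": the turn, a rotation vector about the tool's x, y, z in degrees, a list of three; "fingers": the finger opening in m, from 0 to 0.0854. A call has 1 to 5 rows; each row is the pose to reach, as a shift and turn from the pose commanded when the call began, along the tool's axes at that moment; what a row does not reach only later rows make up. A row lasts 1/8 s, in which the tool goes at most 62.5 mm and 10.7 degrees, less where a joint would pass 70% of its speed; a pose out of reach is approached as far as the arm can. A call with a gripper value outside its range is refused whole. The fingers move at their own pace and stop on an object; FORCE is the grip in N (left out, the last holds). Time passes only in rows, so rows that repeat a pose let the fingers close. It gives the time, the measured TCP pose, the force, the opening and the grip force at its end, in the units of the state.
- state(): the state, without advancing time (a new reading comes with each control period).
- cams.grab_frame(name): name is "scene" or "side" or "wrist"; returns a dict with "pixels" (400x640x3 uint8, red, green, blue), "range_z" (400x640 float32, m along the optical axis (not along the pixel's ray), 0 where there is no reading), "fx", "fy", "cx", "cy" (pixels), "xyz" and "orientation" of the camera in the world. Camera axes: x right, y up, looking along -z (the intrinsics and any distortion apply to the point x, -y, -z); pixel columns grow to the right and rows downward; lengths in m; the calibration is good to about 2 mm. A picture is of the moment at which its call begins.
- bot.sign_off(): hands the job in; it is judged then, once.
Trained networks look in the newest picture that a camera, given by its name, has taken for a name from the list of things; names that differ only in an ending like _2 or _b are one class to them, and where a whole thing is asked for, a point or a joint stands for the part that bears it (a point fixed in the world has none). Each returns a list of dicts, best first, with "score" (0 to 1); they miss things now and then, are a little off and sometimes report something else, mostly with a low value. They report only what shows in the picture. A call takes as long as a camera call. They do not tell look-alikes from the thing itself.
- cams.recognise(query, camera): "point" ([x, y, z] in m, in world coordinates, good to about 4 mm: the middle of the surface that is visible of it).
- cams.trace(query, camera): "mask" (400x640 bool, what is visible of it).
- cams.pinpoint(query, camera): "point" ([x, y, z] in m, in world coordinates, good to about 4 mm: a listed point, or the origin of a listed thing).
The state is a dict: "t": time; "joint_pos": joint angles; "qvel": joint speeds; "effort": joint torques, N m; "tcp_pos": TCP position; "eef_rot": TCP orientation; "contact_force": force on the tool from outside, world axes, zero at the start; "moment": the same for the moment, N m; "width": finger opening in m; "grasp_force": force on a finger pad.
Only numpy, scipy, OpenCV 4.12 (cv2) and the standard library are available. Lean on these libraries where they do the work, as an engineer would, in place of code of your own. Each camera call takes 0.05 s, during which the arm holds its last target. There are 200 camera calls.

TASK

The plywood panel lying in the cam clamp has just been glued along its joint: tap it along the fence until its pencilled centre line is on the centre mark, then crank the cam clockwise until the follower roller rests in the cam's flat dwell, so that the jaw holds the panel against the fence, and leave it there. Then lay the dark wooden strip flat on the panel, along the glue joint and centred on it. Last, lift every weight off its hook on the rack and stand them all upright on the strip in a row, none hanging over its ends, without disturbing anything else on the bench.

Things in the scene. Friction and masses are not known exactly. Their poses are not given: they have to be found in the camera images.
- fixture: Manual cam clamp on a grey plate (x +-110, y -243 to +103, 16 mm thick). Origin: x, y 0 on the plate's underside (table level). x runs along the steel fence, y from the crank end to the fence. The panel lies on the plate (bed, z 16) between the jaw and the fence (face at y +58, 170 long, top at z 40). All but the crank stays below z 46. The bed is open at its +x and -x ends.
- mark (a point): Centre mark: a fine black line across the fence's top at its middle; this point is where it meets the fence's face, x 0, y +58, z 40 mm in the fixture's frame. Axes as fixture. The jaw's top has a matching line.
- cam_axis (a point): On the vertical axis of cam and crank (fixture x 0, y -165), 80 mm above the table, the height at which to grip the knob. The steel plate cam (14 mm thick, lobed) turns with the crank and pushes the follower's brass roller (20 mm dia) towards the fence.
- crank_knob (a point): Middle of the crank's black knob, an upright free-turning grip of 24 mm dia, z 52 to 102 mm, 65 mm out from cam_axis. Grip it from above and lead it round in a circle; it turns in the hand. The crank arm lies below it, z 40 to 49 mm. Cranking takes under 20 N.
- cam (a joint): Crank angle q (rad), clockwise from above, stops at -0.7 and 5.3. Knob at cam_axis + 65 mm (sin q, cos q) in fixture x, y. Under the roller: -0.78 to 0.78 round base, 30 mm radius, jaw open (starts here); to 2.70 rise; 2.70 to 3.75 flat dwell, 48 mm radius (arm then points away from the fence); then it falls and the jaw opens. Let go off the dwell, springs may drive it back; in the dwell it stays.
- follower (a joint): Travel of the follower towards the fence (m): 0 on the cam's base, 0.018 on the dwell.
- jaw: Steel jaw, 140 mm long along x, top at z 42 mm, carried by the follower on springs. Origin: middle of its face, at table level; fixture y -64 when open. It meets the panel before the dwell; its springs give up to 6 mm and press with about 15 N. Closing slides the panel to the fence and squares it.
- panel: Plywood panel, 150 (its x, along the fence) x 110 (y) x 18 mm thick, about 0.2 kg, loose on the bed, too wide to grip. Origin: middle of its underside. On top: the glue joint along x at y 0, where its light and darker wood halves meet in a dark line, and the pencilled centre line along y at x 0. Slides easily when the fingertips push its +x or -x end face (z 16 to 34 mm).
- rack: Low aluminium rack, base 110 x 310 mm; origin: middle of its underside. Three hooks of 8 mm rod (at y -90, 0, +90) stick out to its -x from a crossbar (face x +22, top z 138). Each dips to x -10 (rod axis z 118) and turns up to its tip at x -24 (tip top z 134). To unhook: raise a weight by 16 mm (it strikes the hook from below at 22), then draw it straight out along -x by 45 mm or more.
- strip: Pressing strip: a dark hardwood batten, 140 (its x) x 40 (y) x 12 mm thick, 60 g, lying flat on the bench at the start, clear of other things. Origin: middle of its underside. Grip it across its 40 mm width from above.
- weight1: Cast steel weight, 0.36 kg: cylinder 42 mm dia, 32 high, loop handle on top (75 high in all) 34 wide along its y with flat outer faces at z 32 to 60, 10 thick along x; opening 20 wide, z 32 to 66. Origin: middle of its underside. Hangs by the loop on a hook of the rack, its y along the rack's, underside at z 60. Grip the flats, fingertips at least 33 mm above its underside. May be absent.
- weight2: Cast steel weight, 0.36 kg: cylinder 42 mm dia, 32 high, loop handle on top (75 high in all) 34 wide along its y with flat outer faces at z 32 to 60, 10 thick along x; opening 20 wide, z 32 to 66. Origin: middle of its underside. Hangs by the loop on a hook of the rack, its y along the rack's, underside at z 60. Grip the flats, fingertips at least 33 mm above its underside. May be absent.
- weight3: Cast steel weight, 0.36 kg: cylinder 42 mm dia, 32 high, loop handle on top (75 high in all) 34 wide along its y with flat outer faces at z 32 to 60, 10 thick along x; opening 20 wide, z 32 to 66. Origin: middle of its underside. Hangs by the loop on a hook of the rack, its y along the rack's, underside at z 60. Grip the flats, fingertips at least 33 mm above its underside. May be absent.
- mug: White mug, 80 mm dia, 95 mm high; bystander. Origin: middle of its underside.
- screwdriver: Screwdriver with red handle, 190 mm long, lying; bystander.
- tape: Roll of black tape, 84 mm dia, 22 mm high, lying; bystander. Origin: middle of its underside.
- solder_reel: Grey solder reel, 54 mm dia, 46 mm high; bystander. Origin: middle of its underside.
- fitting: Brass hose fitting, 28 mm dia, 42 mm high; bystander. Origin: middle of its underside.
- screw_tray: Grey screw tray, 100 x 140 x 22 mm; bystander. Origin: middle of its underside.
Mind the look-alikes: they are no part of the job. Of the things shaped like the strip, the dark wooden one is meant.

How it is judged:
By the outcome, as a careful person would: the job done as asked, in the order asked, and still so for the second after the job is handed in, with the robot touching nothing.
Of weight1, weight2, weight3 only 2 to 3 are there at a start; the rules pass over those that are not, and their reading is None.
At some moment in a run one of panel may be knocked a few centimetres aside while the robot is not near it.
It also fails if it takes over 210 s, if anything falls off the work surface, if the arm or the gripper's body presses on something with over 40 N, if the wrist force passes 120 N, or if a joint passes its speed limit or range.

## Working session

There is one attempt and no reset: what is moved stays moved. The work goes in short steps, Python scripts to look and compute and a shell command to move; the robot and the scene stay as the last step left them, time stands still between calls to the robot, and variables do not carry over. Pictures are saved under pics/ and viewed, at most 14 in all, crops included, and the job is handed in when it is done.

```bash
mkdir -p pics
cat > h.py <<'E'
import numpy as np, cv2
from scipy.spatial.transform import Rotation as R
from workcell import state, cams, bot
def rot(o):
    o=np.array(o,float)
    if o.shape==(3,3): return o
    return (R.from_quat(o) if o.size==4 else R.from_rotvec(o)).as_matrix()
def grab(n):
    f=cams.grab_frame(n); return f
def px(f,u,v,z=None,planez=None):
    M=rot(f['orientation']); c=np.array(f['xyz'])
    d=np.array([(u-f['cx'])/f['fx'],-(v-f['cy'])/f['fy'],-1.])
    w=M@d
    if planez is not None: return c+w*(planez-c[2])/w[2]
    if z is None: z=f['range_z'][int(v),int(u)]
    return c+w*z
def proj(f,p):
    q=rot(f['orientation']).T@(np.array(p)-np.array(f['xyz']))
    return f['cx']+f['fx']*q[0]/-q[2], f['cy']-f['fy']*q[1]/-q[2]
def cloud(f):
    M=rot(f['orientation']); v,u=np.mgrid[:400,:640]; z=f['range_z']
    d=np.stack([(u-f['cx'])/f['fx'],-(v-f['cy'])/f['fy'],-np.ones_like(z)],-1)*z[...,None]
    return d@M.T+np.array(f['xyz'])
def save(f,name,crop=None,s=1):
    p=f['pixels'][:,:,::-1]
    if crop: x0,y0,x1,y1=crop; p=p[y0:y1,x0:x1]
    cv2.imwrite('pics/'+name,cv2.resize(np.ascontiguousarray(p),None,fx=s,fy=s,interpolation=cv2.INTER_CUBIC))
E
python3 - <<'E'
from h import *
s=state(); print(s)
for n in ['scene','side']:
    f=grab(n); save(f,n+'0.png'); print(n,f['xyz'],f['orientation'],f['fx'],f['fy'],f['cx'],f['cy'],[k for k in f])
    for q in ['fixture','mark','cam_axis','crank_knob','panel','rack','strip','weight1','mug','screwdriver','tape','solder_reel','fitting','screw_tray']:
        print(q,[(np.round(d['point'],3).tolist(),round(d['score'],2)) for d in cams.pinpoint(q,n)][:4])
E
```

```text
{'t': 0.0, 'joint_pos': array([ 1.34896924e+00,  2.38780132e-01, -1.42668608e-02,  1.31916683e+00,
       -5.68987814e-06,  1.57079224e+00]), 'qvel': array([-0.00057217, -0.00051229,  0.00084131, -0.00028429,  0.00094801,
       -0.00032559]), 'effort': array([ 5.04810419e-05, -5.38783729e+01,  3.46437085e+01,  1.84447394e-02,
       -5.81041058e-05,  5.22040565e-06]), 'tcp_pos': array([0.11541845, 0.51173783, 0.23067304]), 'eef_rot': array([-3.47707977e-01, -3.12213843e+00,  2.21379892e-03]), 'contact_force': array([-0.82330867, -0.1067392 , -0.49022638]), 'moment': array([-0.05416872, -0.00925426,  0.01491077]), 'grasp_force': 0.0, 'width': 0.08550517194836506}
scene [ 1.02521194 -0.49422064  0.92408406] [0.6468041  0.24988708 0.74018602] 452.9164425595496 452.9164425595496 319.3013860576882 194.90459200413224 ['pixels', 'range_z', 'fx', 'fy', 'cx', 'cy', 'xyz', 'orientation']
fixture []
mark [([0.583, 0.036, 0.038], 0.88)]
cam_axis [([0.55, -0.185, 0.078], 0.67)]
crank_knob [([0.55, -0.12, 0.084], 0.89)]
panel [([0.603, -0.024, 0.015], 0.8)]
rack [([0.536, 0.338, -0.002], 0.97), (
[... 817 characters left out ...]
is []
crank_knob [([0.554, -0.125, 0.078], 0.88), ([0.671, -0.396, -0.001], 0.72)]
panel [([0.604, -0.022, 0.014], 0.73)]
rack [([0.54, 0.34, 0.0], 0.88)]
strip [([0.326, -0.325, 0.004], 0.93), ([0.538, -0.404, 0.004], 0.7)]
weight1 [([0.509, 0.425, 0.062], 0.8), ([0.538, 0.248, 0.058], 0.69), ([0.526, 0.34, 0.058], 0.56)]
mug [([0.673, -0.396, -0.004], 0.81)]
screwdriver [([0.406, 0.152, -0.002], 0.93)]
tape [([0.578, -0.02, -0.0], 0.74), ([0.697, 0.195, 0.002], 0.68)]
solder_reel [([0.772, 0.087, -0.002], 0.85)]
fitting [([0.382, -0.207, -0.002], 0.57), ([0.583, 0.035, 0.042], 0.18)]
screw_tray [([0.701, 0.341, -0.003], 0.95), ([0.773, 0.089, -0.002], 0.63), ([0.67, -0.396, -0.002], 0.18)]
```

View pics/scene0.png

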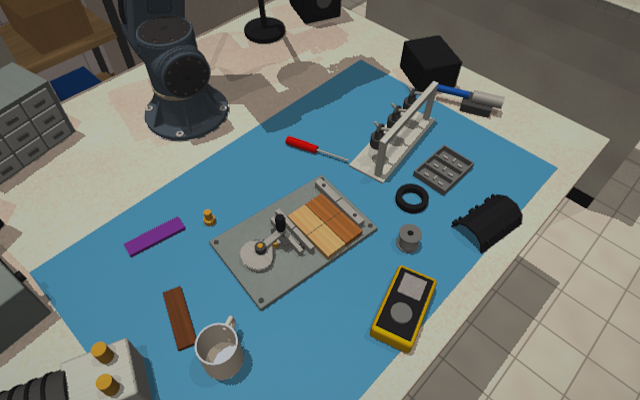

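View pics/side0.png

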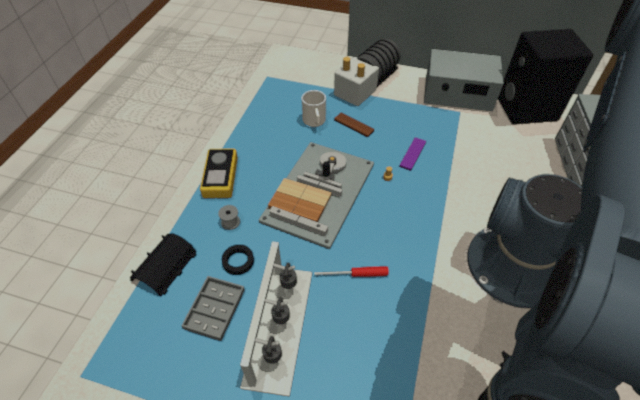

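The scene picture shows the fixture around (295,235), the rack with three weights at (380-410,100-150). Strip-like candidates: brown wooden batten at (179,318), purple one at (155,236); the brown one is the dark wooden strip. The side picture agrees: brown (354,125), purple (413,153). All three weights are there.

```bash
cat >> h.py <<'E'
def plan(p,ydeg=None):
    """shift/turn in tool axes to bring TCP to p with tool y at heading ydeg (mod 180), tool down"""
    s=state(); T=rot(s['eef_rot']); d=T.T@(np.array(p)-s['tcp_pos'])
    cur=np.degrees(np.arctan2(T[1,1],T[0,1])); dr=[0,0,0]
    if ydeg is not None:
        k=((ydeg-cur+90)%180)-90
        a=np.radians(cur+k); Y=np.array([np.cos(a),np.sin(a),0]); Z=np.array([0,0,-1.]); X=np.cross(Y,Z)
        dr=np.degrees(R.from_matrix(T.T@np.stack([X,Y,Z],1)).as_rotvec())
    print('tcp',np.round(s['tcp_pos'],4),'yhead',round(cur,2),'t',round(s['t'],2),'q6',round(s['joint_pos'][5],2),'dp',np.round(d,4),'dr',np.round(dr,2))
E
python3 - <<'E'
from h import *
f=grab('wrist'); M=rot(f['orientation']); print(f['xyz'],M[:,2],M[:,1])
plan((0.115,0.512,0.38)); plan((0.50,-0.03,0.38),81.5)
f=grab('scene'); save(f,'s1.png',(130,280,250,390),4)
c=cloud(f)
E
```

```text
[0.04378222 0.52715877 0.37457932] [-0.27854064  0.06296988  0.95835792] [-0.93490464  0.21072079 -0.28556971]
tcp [0.1155 0.5121 0.2313] yhead 77.29 t 1.55 q6 1.57 dp [ 0.0004 -0.0002 -0.1487] dr [0 0 0]
tcp [0.1155 0.5121 0.2313] yhead 77.29 t 1.55 q6 1.57 dp [-0.4943 -0.4443 -0.1487] dr [-0.   -0.   -4.21]
```

View pics/s1.png

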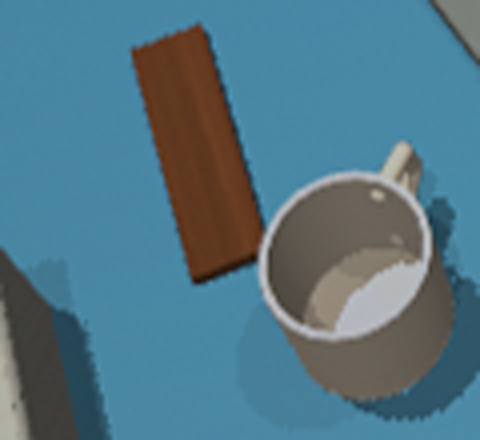

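The crop shows a brown wood-grained batten (crop 200,150): the dark wooden strip, lying beside the mug. Now over the fixture.

```bash
python3 -m creep '[{"dp":[0,0,-0.06]},{"dp":[0,0,-0.12]},{"dp":[-0.04,-0.04,-0.149]},{"dp":[-0.08,-0.08,-0.149]},{"dp":[-0.12,-0.12,-0.149]}]'
python3 -m creep '[{"dp":[-0.04,-0.04,0]},{"dp":[-0.08,-0.08,0]},{"dp":[-0.12,-0.12,0]},{"dp":[-0.16,-0.16,0]},{"dp":[-0.2,-0.2,0],"dr":[0,0,-4.2]}]' | tail -c 300
python3 -m creep '[{"dp":[-0.04,-0.04,0]},{"dp":[-0.08,-0.08,0]},{"dp":[-0.12,-0.12,0]},{"dp":[-0.15,-0.12,0]},{"dp":[-0.15,-0.12,0]}]' | tail -c 300
python3 - <<'E'
from h import *
f=grab('wrist'); save(f,'w1.png'); plan((0.5,-0.03,0.38),81.5)
for q in ['mark','cam_axis','crank_knob','panel','fixture']:
    print(q,[(np.round(d['point'],4).tolist(),round(d['score'],2)) for d in cams.pinpoint(q,'wrist')][:2])
E
```

```text
tcp [0.1155 0.5121 0.2313] yhead 77.29 t 1.65 q6 1.57 dp [-0.4944 -0.4442 -0.1487] dr [-0.   -0.   -4.21]
mark []
cam_axis []
crank_knob []
panel []
fixture []schema error: expected keys dp, dr, fingers
schema error: expected keys dp, dr, fingers
schema error: expected keys dp, dr, fingers
```

View pics/w1.png

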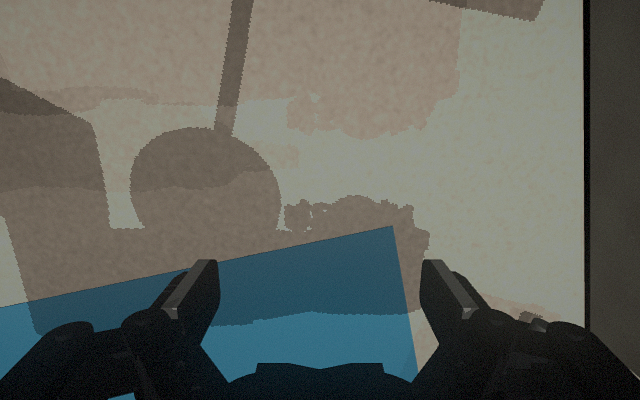

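The wrist view shows only the fingers at the bottom (200-440,270-330); the rows need all keys, so nothing moved.

```bash
python3 -m creep '[{"dp":[0,0,-0.06],"dr":[0,0,0],"fingers":0.085},{"dp":[0,0,-0.12],"dr":[0,0,0],"fingers":0.085},{"dp":[-0.04,-0.04,-0.149],"dr":[0,0,0],"fingers":0.085},{"dp":[-0.08,-0.08,-0.149],"dr":[0,0,0],"fingers":0.085},{"dp":[-0.12,-0.12,-0.149],"dr":[0,0,0],"fingers":0.085}]' && python3 -m creep '[{"dp":[-0.04,-0.04,0],"dr":[0,0,0],"fingers":0.085},{"dp":[-0.08,-0.08,0],"dr":[0,0,0],"fingers":0.085},{"dp":[-0.12,-0.12,0],"dr":[0,0,0],"fingers":0.085},{"dp":[-0.16,-0.16,0],"dr":[0,0,0],"fingers":0.085},{"dp":[-0.2,-0.2,0],"dr":[0,0,-4.2],"fingers":0.085}]'
python3 - <<'E'
from h import *
plan((0.62,-0.07,0.38),81.5)
E
```

```text
t: 2.52
tcp_pos: [0.2068, 0.3674, 0.3806]
eef_rot: [0.346, 3.122, 0.001]
contact_force: [0.4, -0.4, -0.7]
width: 0.0848
grasp_force: 0.0
t: 3.15
tcp_pos: [0.3579, 0.1279, 0.3806]
eef_rot: [0.231, 3.132, 0.001]
contact_force: [1.0, 1.1, 0.0]
width: 0.0849
grasp_force: 0.0
tcp [0.3579 0.1279 0.3806] yhead 81.58 t 3.15 q6 0.49 dp [-0.2883 -0.1574  0.0007] dr [0.03 0.05 0.08]
```

```bash
python3 -m creep '[{"dp":[-0.05,-0.03,0],"dr":[0,0,0],"fingers":0.085},{"dp":[-0.1,-0.06,0],"dr":[0,0,0],"fingers":0.085},{"dp":[-0.15,-0.09,0],"dr":[0,0,0],"fingers":0.085},{"dp":[-0.2,-0.12,0],"dr":[0,0,0],"fingers":0.085},{"dp":[-0.25,-0.15,0],"dr":[0,0,0],"fingers":0.085}]' && python3 -m creep '[{"dp":[-0.038,-0.007,0],"dr":[0,0,0],"fingers":0.0},{"dp":[-0.038,-0.007,0],"dr":[0,0,0],"fingers":0.0},{"dp":[-0.038,-0.007,0],"dr":[0,0,0],"fingers":0.0}]'
python3 - <<'E'
from h import *
plan((0.62,-0.07,0.38),81.5)
f=grab('wrist'); save(f,'w2.png')
for q in ['mark','cam_axis','crank_knob','panel','fixture']:
    print(q,[(np.round(d['point'],4).tolist(),round(d['score'],2)) for d in cams.pinpoint(q,'wrist')][:2])
E
```

```text
t: 3.78
tcp_pos: [0.5836, -0.0573, 0.3804]
eef_rot: [0.234, 3.132, 0.0]
contact_force: [0.6, 0.4, 1.3]
width: 0.085
grasp_force: 0.0
t: 4.15
tcp_pos: [0.6185, -0.0681, 0.3801]
eef_rot: [-0.233, -3.132, -0.0]
contact_force: [-0.3, -0.4, 0.7]
width: 0.0318
grasp_force: 0.0
tcp [ 0.6185 -0.0681  0.3801] yhead 81.49 t 4.15 q6 0.04 dp [-0.0018 -0.0016  0.0001] dr [-0.   -0.05 -0.01]
mark [([0.5769, 0.0366, 0.043], 0.66)]
cam_axis [([0.5495, -0.1825, 0.0792], 0.61)]
crank_knob [([0.5519, -0.1208, 0.0801], 0.94)]
panel [([0.6045, -0.0215, 0.0169], 0.74), ([0.5252, 0.3384, 0.0572], 0.25)]
fixture []
```

View pics/w2.png

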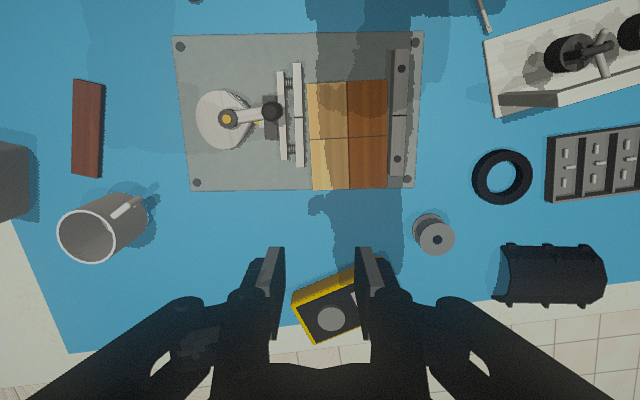

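Wrist view: fixture plate corners at about (173,36),(424,31),(416,187),(190,190), knob (272,111), panel (308-388,80-190), sticking out to the fixture's +x; strip (88,128), and the rack at the right.

```bash
cat >> h.py <<'E'
def comp(m,seed=None):
    n,l,st,_=cv2.connectedComponentsWithStats(cv2.morphologyEx(m.astype(np.uint8),cv2.MORPH_OPEN,np.ones((3,3))))
    return l==1+np.argmax(st[1:,4])
def rect(P):
    (c,wh,a)=cv2.minAreaRect(P[:,:2].astype(np.float32)*1000); return np.round(c,1),np.round(wh,1),round(a,2)
def region(c,lo,hi,xy,r):
    return (c[...,2]>lo)&(c[...,2]<hi)&(np.hypot(c[...,0]-xy[0],c[...,1]-xy[1])<r)
E
python3 - <<'E'
from h import *
for n in ['wrist','scene','side']:
    f=grab(n); c=cloud(f); hsv=cv2.cvtColor(f['pixels'],cv2.COLOR_RGB2HSV)
    tb=region(c,-.02,.008,(0.55,-.2),.3); print(n,'table z',np.median(c[tb][:,2]))
    m=comp(region(c,.009,.2,(0.574,-0.06),.25)); print(' plate',rect(c[m]))
    m=comp(region(c,.026,.038,(0.604,-0.022),.12)&(hsv[...,1]>80)&(hsv[...,0]<25)); print(' panel',rect(c[m]),np.median(c[m][:,2]),m.sum())
    m=comp(region(c,.007,.02,(0.537,-0.405),.1)&(hsv[...,0]<25)&(hsv[...,1]>80)); 
    if m.sum()>50: print(' strip',rect(c[m]),np.median(c[m][:,2]))
    m=comp(region(c,.09,.115,(0.552,-0.12),.04)); print(' knob',c[m].mean(0),m.sum())
    m=comp(region(c,.036,.045,(0.583,0.045),.1)); print(' fence',rect(c[m]),m.sum())
E
```

```text
wrist table z 0.0018980217353345985
 plate (array([563.7, -90.1]), array([345.5, 220.5]), 82.53)
 panel (array([601.8, -26. ]), array([109.4, 149.7]), 84.57) 0.03474811644986167 8200
 strip (array([ 536.9, -405.3]), array([ 39.9, 138.1]), 68.51) 0.012756841100531213
 knob [ 0.55023914 -0.11792625  0.10046115] 301
 fence (array([581.8,  46.6]), array([ 20.6, 169.6]), 82.58) 1898
scene table z 0.0015413322412246022
 plate (array([564.8, -89.7]), array([345.9, 222.8]), 82.51)
 panel (array([603.8, -26. ]), array([111.9, 151.4]), 84.29) 0.034265255238262404 2353
 strip (array([ 539.3, -405.2]), array([ 39. , 139.5]), 68.66) 0.012307208153301052
 knob [ 0.55484635 -0.12179938  0.09899002] 85
 fence (array([583.3,  46.7]), array([ 22.1, 169.2]), 81.93) 463
side table z 0.003068255525408903
 plate (array([564.4, -92.4]), array([351.1, 223.9]), 82.56)
 panel (array([576.9, -23.3]), array([108.7, 100.3]), 84.7) 0.03551352089880111 581
 strip (array([ 535.5, -402. ]), array([ 39.6, 137.6]), 69.24) 0.014090824349664355
 knob [ 0.54873464 -0.11606823  0.09912619] 58
 fence (array([593.1,  42.1]), array([ 27.7, 140.8]), 83.09) 284
```

```bash
cat >> h.py <<'E'
FO=np.array([.5734,-.0209]); FA=82.5
def fx(x,y,z): # fixture mm -> world m
    a=np.radians(FA); Y=np.array([np.cos(a),np.sin(a)]); X=np.array([Y[1],-Y[0]])
    return np.r_[FO+X*x/1000+Y*y/1000, z/1000]
def inv(p):
    a=np.radians(FA); Y=np.array([np.cos(a),np.sin(a)]); X=np.array([Y[1],-Y[0]]); d=(np.array(p)[:2]-FO)*1000
    return np.round([d@X,d@Y],1)
E
python3 - <<'E'
from h import *
plan(fx(138,-1,150),FA); plan(fx(138,-1,26),FA)
E
```

```text
tcp [ 0.6186 -0.0681  0.3808] yhead 81.51 t 4.6 q6 0.04 dp [-0.0862  0.0414  0.2309] dr [-0.    0.04 -0.99]
tcp [ 0.6186 -0.0681  0.3808] yhead 81.51 t 4.6 q6 0.04 dp [-0.0861  0.0414  0.3549] dr [-0.    0.04 -0.99]
```

```bash
python3 -m creep '[{"dp":[-0.043,0.02,0.02],"dr":[0,0,-1],"fingers":0},{"dp":[-0.086,0.041,0.05],"dr":[0,0,-1],"fingers":0},{"dp":[-0.086,0.041,0.11],"dr":[0,0,-1],"fingers":0},{"dp":[-0.086,0.041,0.17],"dr":[0,0,-1],"fingers":0},{"dp":[-0.086,0.041,0.23],"dr":[0,0,-1],"fingers":0}]' && python3 -m creep '[{"dp":[0,0,0.06],"dr":[0,0,0],"fingers":0},{"dp":[0,0,0.11],"dr":[0,0,0],"fingers":0},{"dp":[0,0,0.123],"dr":[0,0,0],"fingers":0},{"dp":[0,0,0.123],"dr":[0,0,0],"fingers":0}]'
python3 - <<'E'
from h import *
plan(fx(138,-1,26),FA)
f=grab('wrist'); save(f,'w3.png'); c=cloud(f); hsv=cv2.cvtColor(f['pixels'],cv2.COLOR_RGB2HSV)
m=comp(region(c,.026,.040,(0.604,-0.022),.12)&(hsv[...,1]>80)&(hsv[...,0]<25)); r=rect(c[m]); print(' panel',r,inv(r[0]/1000))
E
```

```text
t: 5.22
tcp_pos: [0.7098, -0.0403, 0.1483]
eef_rot: [0.205, 3.135, -0.0]
contact_force: [1.6, 0.8, 0.3]
width: -0.0001
grasp_force: 0.0
t: 5.72
tcp_pos: [0.7102, -0.0405, 0.0277]
eef_rot: [-0.206, -3.135, 0.0]
contact_force: [0.6, 0.2, 0.8]
width: -0.0001
grasp_force: 0.0
tcp [ 0.7102 -0.0405  0.0277] yhead 82.49 t 5.72 q6 0.07 dp [0.0001 0.0006 0.0017] dr [-0.01 -0.01 -0.01]
 panel (array([639.3, -28.4]), array([113.2,  74.8]), 84.52) [66.3  1.2]
```

View pics/w3.png

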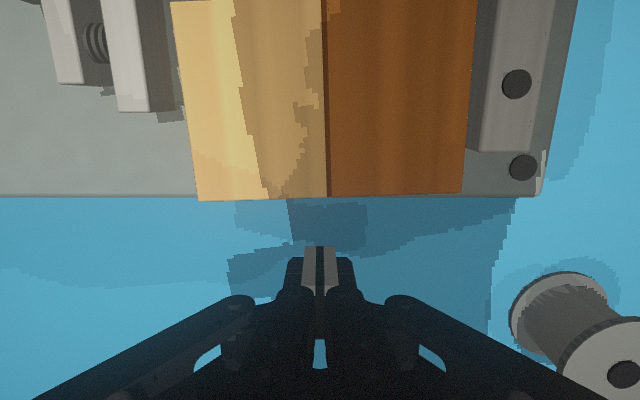

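The end face of the panel shows at row 198 (200-462), closed fingertips at (320,255), centred on the joint. Pushing gently.

```bash
python3 -m creep '[{"dp":[0.01,0,0],"dr":[0,0,0],"fingers":0},{"dp":[0.018,0,0],"dr":[0,0,0],"fingers":0},{"dp":[0.025,0,0],"dr":[0,0,0],"fingers":0},{"dp":[0.031,0,0],"dr":[0,0,0],"fingers":0},{"dp":[0.036,0,0],"dr":[0,0,0],"fingers":0}]' && python3 -m creep '[{"dp":[0.003,0,0],"dr":[0,0,0],"fingers":0},{"dp":[0.003,0,0],"dr":[0,0,0],"fingers":0}]'
cat >> h.py <<'E'
def panel(n):
    f=grab(n); c=cloud(f); hsv=cv2.cvtColor(f['pixels'],cv2.COLOR_RGB2HSV)
    m=comp(region(c,.026,.040,(0.584,-0.022),.14)&(hsv[...,1]>80)&(hsv[...,0]<25)); r=rect(c[m]); print(n,'panel',r,inv(r[0]/1000))
    p=cams.pinpoint('panel',n); q=cams.pinpoint('mark',n); print([(inv(d['point']),round(d['score'],2)) for d in p[:1]],[(inv(d['point']),round(d['score'],2)) for d in q[:1]])
    return f
E
python3 - <<'E'
from h import *
plan(fx(90,-1,26),FA); print(inv(state()['tcp_pos']))
f=panel('wrist');f=panel('scene'); save(f,'s3.png',(200,160,400,320),4)
E
```

```text
t: 6.4
tcp_pos: [0.6743, -0.0358, 0.0278]
eef_rot: [0.206, 3.134, -0.0]
contact_force: [2.2, -0.7, 1.0]
width: 0.0002
grasp_force: 1.0
t: 6.65
tcp_pos: [0.6709, -0.0354, 0.0272]
eef_rot: [-0.206, -3.134, 0.0]
contact_force: [-0.0, -0.0, 0.6]
width: -0.0004
grasp_force: 0.2
tcp [ 0.6709 -0.0354  0.0272] yhead 82.49 t 6.65 q6 0.08 dp [0.0086 0.0006 0.0012] dr [-0.01 -0.04 -0.01]
[98.6 -1.6]
wrist panel (array([622.7, -25.4]), array([113.3,  74.8]), 83.84) [49.5  2. ]
[(array([15.5,  3.3]), 0.73)] [(array([-2.2, 61.4]), 0.97)]
scene panel (array([586.6, -24. ]), array([109.8, 151.9]), 83.07) [13.5 -1.4]
[(array([12.1, -0.9]), 0.58)] [(array([-1.5, 60.7]), 0.91)]
```

View pics/s3.png

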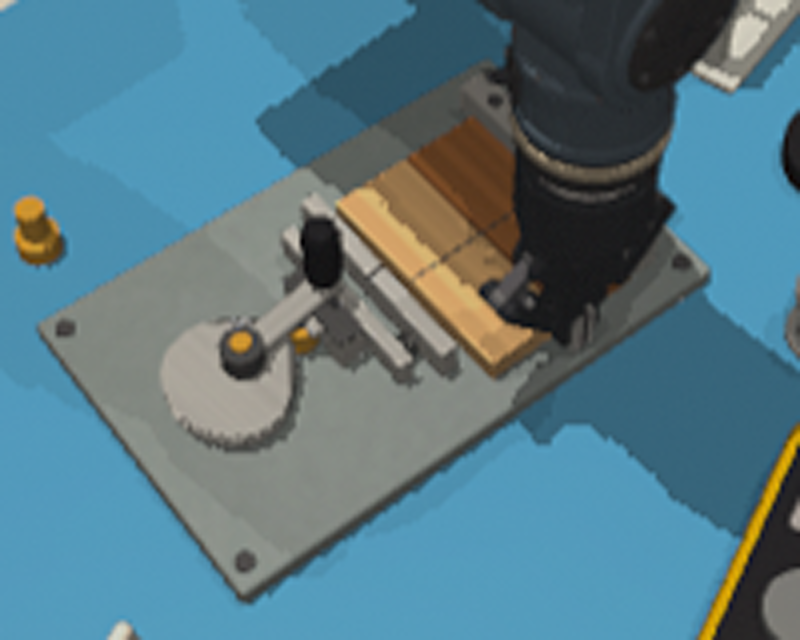

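The panel's pencilled line (crop 415,275) is still to the fixture's +x of the jaw's mark (375,272); about 12.5 mm to go.

```bash
python3 -m creep '[{"dp":[0.004,0,0],"dr":[0,0,0],"fingers":0},{"dp":[0.007,0,0],"dr":[0,0,0],"fingers":0},{"dp":[0.0095,0,0],"dr":[0,0,0],"fingers":0},{"dp":[0.011,0,0],"dr":[0,0,0],"fingers":0},{"dp":[0.012,0,0],"dr":[0,0,0],"fingers":0}]'  && python3 -m creep '[{"dp":[-0.012,0,0],"dr":[0,0,0],"fingers":0},{"dp":[-0.03,0,0],"dr":[0,0,0],"fingers":0},{"dp":[-0.03,0,-0.06],"dr":[0,0,0],"fingers":0},{"dp":[-0.03,0,-0.12],"dr":[0,0,0],"fingers":0},{"dp":[-0.03,0,-0.15],"dr":[0,0,0],"fingers":0}]'
python3 - <<'E'
from h import *
print(inv(state()['tcp_pos']))
f=panel('scene');f=panel('wrist'); save(f,'w4.png',(160,0,480,240),2.5)
u,v=proj(f,fx(0,58,40)); print(u,v)
E
```

```text
t: 7.58
tcp_pos: [0.6593, -0.0339, 0.0274]
eef_rot: [0.206, 3.135, -0.0]
contact_force: [1.9, 0.3, -0.0]
width: 0.0002
grasp_force: 0.5
t: 8.2
tcp_pos: [0.691, -0.0379, 0.1812]
eef_rot: [0.205, 3.13, -0.0]
contact_force: [0.8, -0.2, 0.2]
width: -0.0
grasp_force: 0.0
[118.8  -1.6]
scene panel (array([575. , -20.7]), array([110.7, 151.5]), 83.01) [1.6 0.4]
[(array([1.6, 1.6]), 0.93)] [(array([ 0.4, 56.8]), 0.85)]
wrist panel (array([610.9, -25.1]), array([110.1,  74.8]), 83.03) [37.7  0.7]
[(array([0.8, 4.7]), 0.97)] [(array([-2.8, 57.5]), 0.92)]
399.7706720845865 36.35503398728815
```

View pics/w4.png

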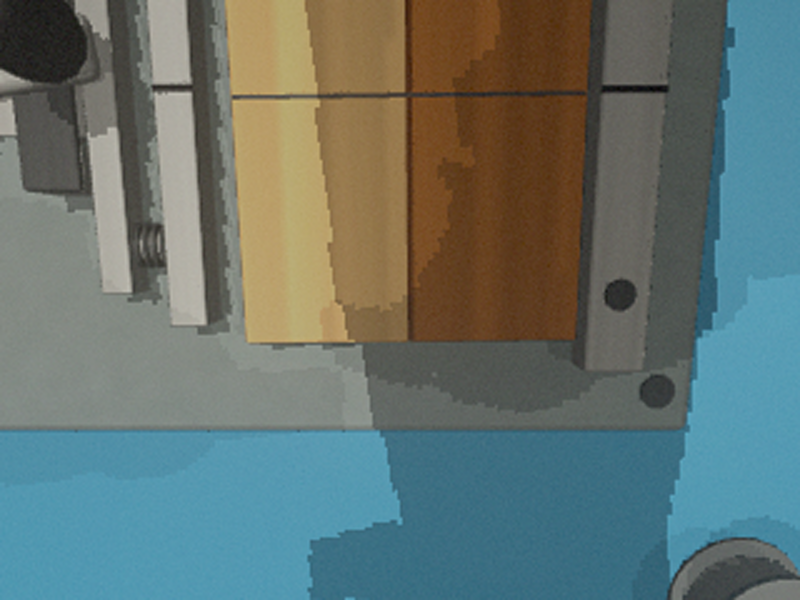

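The line runs from crop (234,97) to (586,94), the marks are at fence (604,88) and jaw (192,88). Nearly there; compute the remainder with the right heights.

Run:
```python
from h import *
f=grab('wrist')
for n,u,v,z in [('mark',604,88,.040),('line R',584,94,.034),('line mid',408,95.5,.034),('line L',236,97,.034),('jaw',192,88.3,.042),('end L',247,343,.034),('end R',575,341,.034)]:
    print(n,inv(px(f,160+u/2.5,v/2.5,planez=z+.001)))
plan(fx(118,0,27),FA)
```

```text
mark [-2.9 58.3]
line R [-2.3 53.6]
line mid [-1.9  0.1]
line L [ -1.5 -52.2]
jaw [ -2.5 -63.7]
end L [ 72.5 -52.6]
end R [71.8 55.2]
tcp [ 0.6886 -0.0378  0.1756] yhead 82.49 t 8.55 q6 0.08 dp [-0.002   0.0017  0.1486] dr [-0.02 -0.15 -0.01]
```

Remaining offset is about 0.7 mm, fine. Now to the crank knob.

Run:
```python
from h import *
plan(fx(-8,-100.5,180),FA); plan(fx(-8,-100.5,62),FA)
print('circle offsets from q0=-7deg in tool x,y (mm):')
for d in range(0,200,10):
    q=np.radians(-7+d); q0=np.radians(-7); print(d-7, np.round([-65*(np.sin(q)-np.sin(q0)), 65*(np.cos(q)-np.cos(q0))],1))
```

```text
tcp [ 0.6886 -0.0378  0.1756] yhead 82.49 t 8.55 q6 0.08 dp [ 0.1244 -0.0988 -0.0041] dr [-0.02 -0.15 -0.01]
tcp [ 0.6886 -0.0378  0.1756] yhead 82.49 t 8.55 q6 0.08 dp [ 0.1241 -0.0988  0.1139] dr [-0.02 -0.15 -0.01]
circle offsets from q0=-7deg in tool x,y (mm):
-7 [-0.  0.]
3 [-11.3   0.4]
13 [-22.5  -1.2]
23 [-33.3  -4.7]
33 [-43.3 -10. ]
43 [-52.3 -17. ]
53 [-59.8 -25.4]
63 [-65.8 -35. ]
73 [-70.1 -45.5]
83 [-72.4 -56.6]
93 [-72.8 -67.9]
103 [-71.3 -79.1]
113 [-67.8 -89.9]
123 [-62.4 -99.9]
133 [ -55.5 -108.8]
143 [ -47.  -116.4]
153 [ -37.4 -122.4]
163 [ -26.9 -126.7]
173 [ -15.8 -129. ]
183 [  -4.5 -129.4]
```

```bash
python3 -m creep '[{"dp":[0.042,-0.033,-0.005],"dr":[0,0,0],"fingers":0.03},{"dp":[0.084,-0.066,-0.005],"dr":[0,0,0],"fingers":0.06},{"dp":[0.124,-0.099,-0.005],"dr":[0,0,0],"fingers":0.07},{"dp":[0.124,-0.099,0.02],"dr":[0,0,0],"fingers":0.07}]' 25
python3 - <<'E'
from h import *
print(inv(state()['tcp_pos']))
plan(fx(-8,-100.5,62),FA)
f=grab('wrist'); save(f,'w5.png'); c=cloud(f); m=comp(region(c,.08,.11,(0.552,-0.12),.04)); print(' knob',c[m].mean(0),inv(c[m].mean(0)),m.sum())
print([(inv(d['point']),round(d['score'],2)) for d in cams.pinpoint('crank_knob','wrist')[:2]])
E
```

```text
t: 9.05
tcp_pos: [0.551, -0.1214, 0.158]
eef_rot: [0.21, 3.134, -0.001]
contact_force: [0.3, 0.7, 0.2]
width: 0.0697
grasp_force: 0.0
[  -9.1 -102.6]
tcp [ 0.551  -0.1214  0.158 ] yhead 82.34 t 9.05 q6 -0.08 dp [-0.001   0.0021  0.096 ] dr [-0.03  0.05 -0.16]
 knob [ 0.54661797 -0.11895875  0.0985939 ] [ -13.8 -100.7] 1167
[(array([  -9.7, -100. ]), 0.93)]
```

View pics/w5.png

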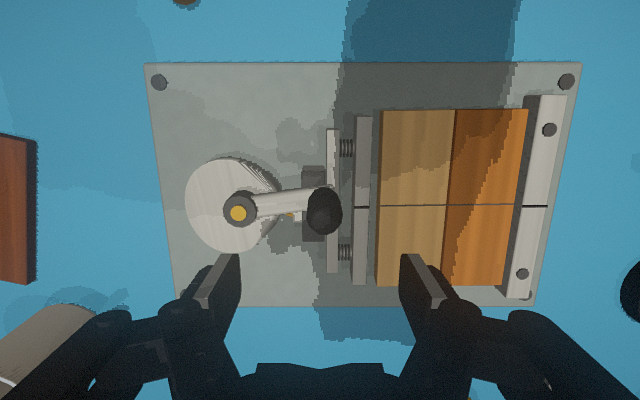

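Knob at (322,208), hub at (238,212); the panel's line (row 205) runs onto the fence's and jaw's marks (row 206). Descend and grip.

```bash
python3 -m creep '[{"dp":[0,0.002,0.04],"dr":[0,0,0],"fingers":0.07},{"dp":[0,0.002,0.075],"dr":[0,0,0],"fingers":0.07},{"dp":[0,0.002,0.096],"dr":[0,0,0],"fingers":0.07},{"dp":[0,0.002,0.096],"dr":[0,0,0],"fingers":0.015},{"dp":[0,0.002,0.096],"dr":[0,0,0],"fingers":0.015}]' 35 &&  python3 -m creep '[{"dp":[0,0,0],"dr":[0,0,0],"fingers":0.015},{"dp":[0,0,0],"dr":[0,0,0],"fingers":0.015},{"dp":[0,0,0],"dr":[0,0,0],"fingers":0.015}]' 35
```

```text
t: 9.78
tcp_pos: [0.5543, -0.1176, 0.062]
eef_rot: [0.205, 3.134, -0.0]
contact_force: [-0.1, -0.6, 0.2]
width: 0.0341
grasp_force: 0.0
t: 10.15
tcp_pos: [0.5546, -0.1187, 0.0627]
eef_rot: [0.206, 3.132, -0.003]
contact_force: [0.5, -4.9, 3.1]
width: 0.0233
grasp_force: 34.7
```

```bash
python3 -m creep '[{"dp":[-0.0113,0.0004,0],"dr":[0,0,0],"fingers":0.015},{"dp":[-0.0225,-0.0012,0],"dr":[0,0,0],"fingers":0.015},{"dp":[-0.0333,-0.0047,0],"dr":[0,0,0],"fingers":0.015},{"dp":[-0.0433,-0.01,0],"dr":[0,0,0],"fingers":0.015},{"dp":[-0.0523,-0.017,0],"dr":[0,0,0],"fingers":0.015}]' 35
python3 - <<'E'
from h import *
print(inv(state()['tcp_pos'])-np.array([0,-165]))
E
```

```text
t: 10.78
tcp_pos: [0.6044, -0.1411, 0.0626]
eef_rot: [0.205, 3.133, 0.001]
contact_force: [-1.2, 0.4, 8.0]
width: 0.023
grasp_force: 35.3
[46.5 49.9]
```

```bash
python3 -m creep '[{"dp":[-0.0075,-0.0084,0],"dr":[0,0,0],"fingers":0.015},{"dp":[-0.0135,-0.018,0],"dr":[0,0,0],"fingers":0.015},{"dp":[-0.0178,-0.0285,0],"dr":[0,0,0],"fingers":0.015},{"dp":[-0.0201,-0.0396,0],"dr":[0,0,0],"fingers":0.015},{"dp":[-0.0205,-0.0509,0],"dr":[0,0,0],"fingers":0.015}]' 35
python3 - <<'E'
from h import *
print(inv(state()['tcp_pos'])-np.array([0,-165]))
E
```

```text
t: 11.4
tcp_pos: [0.6194, -0.1942, 0.0627]
eef_rot: [0.203, 3.13, 0.002]
contact_force: [4.3, -1.9, 5.0]
width: 0.0234
grasp_force: 35.2
[68.2 -0.8]
```

```bash
python3 -m creep '[{"dp":[0.0015,-0.0112,0],"dr":[0,0,0],"fingers":0.015},{"dp":[0.005,-0.022,0],"dr":[0,0,0],"fingers":0.015},{"dp":[0.0104,-0.032,0],"dr":[0,0,0],"fingers":0.015},{"dp":[0.0173,-0.0409,0],"dr":[0,0,0],"fingers":0.015},{"dp":[0.0258,-0.0485,0],"dr":[0,0,0],"fingers":0.015}]' 35
python3 - <<'E'
from h import *
print(inv(state()['tcp_pos'])-np.array([0,-165]))
E
```

```text
t: 12.02
tcp_pos: [0.5895, -0.2395, 0.0629]
eef_rot: [0.203, 3.126, 0.002]
contact_force: [17.2, 6.2, -3.1]
width: 0.0228
grasp_force: 34.6
[ 44.5 -49.6]
```

```bash
python3 -m creep '[{"dp":[0.0096,-0.006,0],"dr":[0,0,0],"fingers":0.015},{"dp":[0.0201,-0.0103,0],"dr":[0,0,0],"fingers":0.015},{"dp":[0.0312,-0.0126,0],"dr":[0,0,0],"fingers":0.015},{"dp":[0.0425,-0.013,0],"dr":[0,0,0],"fingers":0.015},{"dp":[0.0447,-0.0129,0],"dr":[0,0,0],"fingers":0.015}]' 35
python3 - <<'E'
from h import *
p=inv(state()['tcp_pos'])-np.array([0,-165]); print(p, np.degrees(np.arctan2(*p))%360)
for n in ['scene','side']:
    f=grab(n)
    if n=='scene': save(f,'s6.png',(200,160,400,320),4)
E
```

```text
t: 12.65
tcp_pos: [0.5402, -0.2473, 0.0629]
eef_rot: [0.206, 3.131, -0.003]
contact_force: [4.0, -2.2, 5.3]
width: 0.0229
grasp_force: 37.3
[ -3.4 -63.8] 183.0504944941414
```

View pics/s6.png

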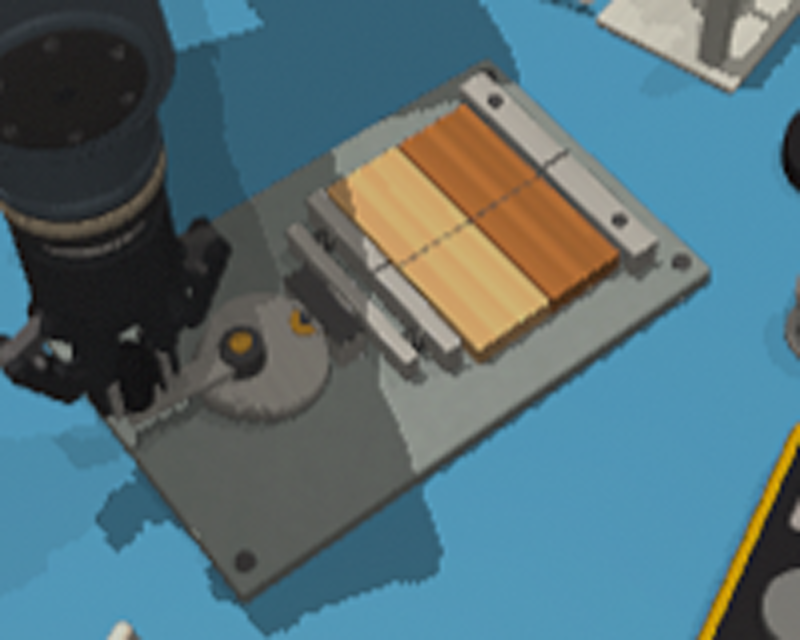

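The crank arm points away from the fence, the panel lies against fence and jaw, and its line (470,218) is collinear with the marks (565,155) and (378,270). Release and look at it from above.

```bash
python3 -m creep '[{"dp":[0,0,0],"dr":[0,0,0],"fingers":0.07},{"dp":[0,0,0],"dr":[0,0,0],"fingers":0.07},{"dp":[0,0,0],"dr":[0,0,0],"fingers":0.07},{"dp":[0,0,-0.05],"dr":[0,0,0],"fingers":0.07},{"dp":[0,0,-0.11],"dr":[0,0,0],"fingers":0.07}]' 35 && python3 -m creep '[{"dp":[0,0.03,-0.03],"dr":[0,0,0],"fingers":0.07},{"dp":[0,0.06,-0.06],"dr":[0,0,0],"fingers":0.07},{"dp":[0,0.06,-0.06],"dr":[0,0,0],"fingers":0.07}]'
python3 - <<'E'
from h import *
s=state();print(inv(s['tcp_pos']))
f=panel('wrist'); save(f,'w7.png',(120,0,640,340),1.5); c=cloud(f)
m=comp(region(c,.08,.11,fx(-4,-229,0)[:2],.04)); p=inv(c[m].mean(0))-np.array([0,-165]);print('knob',p,np.degrees(np.arctan2(*p))%360)
hsv=cv2.cvtColor(f['pixels'],cv2.COLOR_RGB2HSV);m=comp(region(c,.007,.02,(0.537,-0.405),.1)&(hsv[...,0]<25)&(hsv[...,1]>80)); print(' strip',rect(c[m]),np.median(c[m][:,2]))
E
```

```text
t: 13.38
tcp_pos: [0.538, -0.2458, 0.1713]
eef_rot: [-0.205, -3.132, -0.002]
contact_force: [0.8, -1.4, 0.2]
width: 0.0703
grasp_force: 0.0
t: 13.75
tcp_pos: [0.548, -0.1855, 0.2337]
eef_rot: [0.202, 3.131, -0.001]
contact_force: [0.4, -1.5, -0.3]
width: 0.0702
grasp_force: 0.0
[  -3.7 -166.5]
wrist panel (array([574.7, -17.5]), array([111.1, 150.5]), 82.62) [0.8 3.5]
[(array([-1.6,  7.9]), 0.77)] [(array([-4.9, 60.9]), 0.88)]
knob [-10.2 -62.3] 189.29819412189724
 strip (array([ 536.6, -405.1]), array([ 39.2, 138.4]), 68.87) 0.012782527123320314
```

View pics/w7.png

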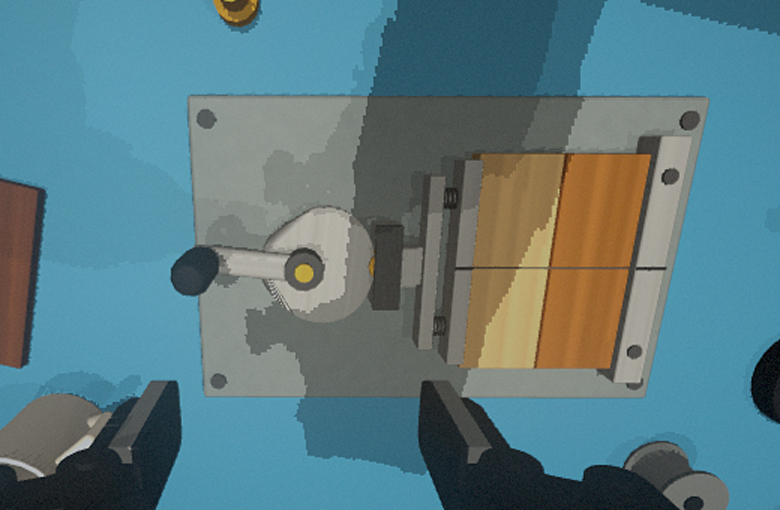

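The line (row 268) is on both marks (crop 460 and 650, row 268), panel squared against the fence, arm pointing away in the dwell. Now the strip.

Run:
```python
from h import *
plan((.537,-.405,.1),68.7);plan((.537,-.405,.001),68.7)
```

```text
tcp [ 0.5464 -0.1869  0.2304] yhead 82.5 t 13.9 q6 -0.2 dp [-0.0193 -0.2174  0.1303] dr [-1.00e-02 -8.00e-02  1.38e+01]
tcp [ 0.5464 -0.1869  0.2304] yhead 82.5 t 13.9 q6 -0.2 dp [-0.0195 -0.2174  0.2293] dr [-1.00e-02 -8.00e-02  1.38e+01]
```

```bash
python3 -m creep '[{"dp":[-0.005,-0.06,0],"dr":[0,0,5],"fingers":0.075},{"dp":[-0.01,-0.12,0.01],"dr":[0,0,10],"fingers":0.075},{"dp":[-0.015,-0.18,0.04],"dr":[0,0,13.8],"fingers":0.075},{"dp":[-0.0195,-0.217,0.09],"dr":[0,0,13.8],"fingers":0.075},{"dp":[-0.0195,-0.217,0.13],"dr":[0,0,13.8],"fingers":0.075}]' 35
python3 - <<'E'
from h import *
plan((.537,-.405,.001),68.7)
f=grab('wrist'); save(f,'w8.png'); c=cloud(f)
hsv=cv2.cvtColor(f['pixels'],cv2.COLOR_RGB2HSV);m=comp(region(c,.007,.02,(0.537,-0.405),.1)&(hsv[...,0]<25)&(hsv[...,1]>80)); print(' strip',rect(c[m]),np.median(c[m][:,2]))
plan((.537,-.405,.001),68.7)
E
```

```text
t: 14.52
tcp_pos: [0.5357, -0.4078, 0.0975]
eef_rot: [-0.587, -3.084, -0.001]
contact_force: [0.3, 1.4, -0.2]
width: 0.0748
grasp_force: 0.0
tcp [ 0.5357 -0.4078  0.0975] yhead 68.44 t 14.53 q6 -0.27 dp [-0.0004  0.0031  0.0965] dr [-0.   -0.13 -0.26]
 strip (array([ 536.7, -405.4]), array([ 39.3, 138.8]), 68.64) 0.01272670714155548
tcp [ 0.5334 -0.405   0.0915] yhead 68.49 t 14.57 q6 -0.27 dp [-0.0043  0.0011  0.0904] dr [ 0.15 -0.6  -0.21]
```

```bash
python3 -m creep '[{"dp":[-0.002,0,0],"dr":[0,0,0],"fingers":0.07},{"dp":[-0.002,0,0],"dr":[0,0,0],"fingers":0.07},{"dp":[-0.002,0,0.05],"dr":[0,0,0],"fingers":0.07},{"dp":[-0.002,0,0.08],"dr":[0,0,0],"fingers":0.07}]' 35
python3 - <<'E'
from h import *
plan((.537,-.405,.001),68.7)
E
```

```text
t: 15.08
tcp_pos: [0.5405, -0.4051, 0.0222]
eef_rot: [0.579, 3.086, -0.002]
contact_force: [0.1, 0.5, 0.2]
width: 0.0703
grasp_force: 0.0
tcp [ 0.5405 -0.4051  0.0222] yhead 68.75 t 15.07 q6 -0.27 dp [ 0.0034 -0.0012  0.0212] dr [-0.04  0.14  0.05]
```

```bash
python3 -m creep '[{"dp":[0.002,0,0.01],"dr":[0,0,0],"fingers":0.07},{"dp":[0.002,0,0.019],"dr":[0,0,0],"fingers":0.07},{"dp":[0.002,0,0.019],"dr":[0,0,0],"fingers":0.03},{"dp":[0.002,0,0.019],"dr":[0,0,0],"fingers":0.03},{"dp":[0.002,0,0.019],"dr":[0,0,0],"fingers":0.03}]' 35 && python3 -m creep '[{"dp":[0,0,0],"dr":[0,0,0],"fingers":0.03},{"dp":[0,0,0],"dr":[0,0,0],"fingers":0.03}]' 35
```

```text
t: 15.7
tcp_pos: [0.5385, -0.405, 0.0039]
eef_rot: [0.58, 3.085, -0.002]
contact_force: [-0.6, 1.0, 6.4]
width: 0.039
grasp_force: 35.9
t: 15.95
tcp_pos: [0.5385, -0.405, 0.0039]
eef_rot: [0.58, 3.085, -0.002]
contact_force: [-0.7, 1.4, 6.3]
width: 0.0387
grasp_force: 35.9
```

```bash
python3 -m creep '[{"dp":[0,0,-0.03],"dr":[0,0,0],"fingers":0.03},{"dp":[0,0,-0.08],"dr":[0,0,0],"fingers":0.03},{"dp":[0,0,-0.13],"dr":[0,0,0],"fingers":0.03},{"dp":[0,0,-0.17],"dr":[0,0,0],"fingers":0.03}]' 35
python3 - <<'E'
from h import *
plan(fx(2.2,3,174),FA)
E
```

```text
t: 16.45
tcp_pos: [0.538, -0.4047, 0.1751]
eef_rot: [0.581, 3.086, -0.002]
contact_force: [0.7, -1.0, -0.8]
width: 0.0389
grasp_force: 35.5
tcp [ 0.538  -0.4047  0.1751] yhead 68.69 t 16.45 q6 -0.27 dp [0.1051 0.3738 0.0006] dr [ -0.05   0.11 -13.81]
```

```bash
python3 -m creep '[{"dp":[0.014,0.05,0],"dr":[0,0,-2],"fingers":0.03},{"dp":[0.028,0.1,0],"dr":[0,0,-5],"fingers":0.03},{"dp":[0.042,0.15,0],"dr":[0,0,-8],"fingers":0.03},{"dp":[0.056,0.2,0],"dr":[0,0,-11],"fingers":0.03},{"dp":[0.07,0.25,0],"dr":[0,0,-13.8],"fingers":0.03}]' 35
python3 - <<'E'
from h import *
plan(fx(2.2,3,174),FA)
E
```

```text
t: 17.08
tcp_pos: [0.5634, -0.1445, 0.1728]
eef_rot: [0.203, 3.134, -0.0]
contact_force: [1.1, 0.2, -1.5]
width: 0.039
grasp_force: 35.5
tcp [ 0.5634 -0.1445  0.1728] yhead 82.57 t 17.07 q6 -0.12 dp [ 0.0039  0.1269 -0.0012] dr [-0.01  0.05  0.07]
```

```bash
python3 -m creep '[{"dp":[0.002,0.05,0],"dr":[0,0,0],"fingers":0.03},{"dp":[0.004,0.1,0],"dr":[0,0,0],"fingers":0.03},{"dp":[0.004,0.127,0.02],"dr":[0,0,0],"fingers":0.03},{"dp":[0.004,0.127,0.05],"dr":[0,0,0],"fingers":0.03},{"dp":[0.004,0.127,0.05],"dr":[0,0,0],"fingers":0.03}]' 35
python3 - <<'E'
from h import *
plan(fx(2.2,3,38),FA); s=state()
f=grab('wrist'); save(f,'w9.png')
c=cloud(f); hsv=cv2.cvtColor(f['pixels'],cv2.COLOR_RGB2HSV)
f2=grab('scene'); save(f2,'s9.png',(200,120,400,280),4)
E
```

```text
t: 17.7
tcp_pos: [0.5746, -0.0192, 0.1209]
eef_rot: [-0.204, -3.131, 0.001]
contact_force: [-0.9, -0.7, -0.5]
width: 0.0388
grasp_force: 35.5
tcp [ 0.5746 -0.0192  0.1209] yhead 82.54 t 17.7 q6 0.1 dp [-0.0015  0.0012  0.0829] dr [-0.03 -0.2   0.04]
```

View pics/w9.png

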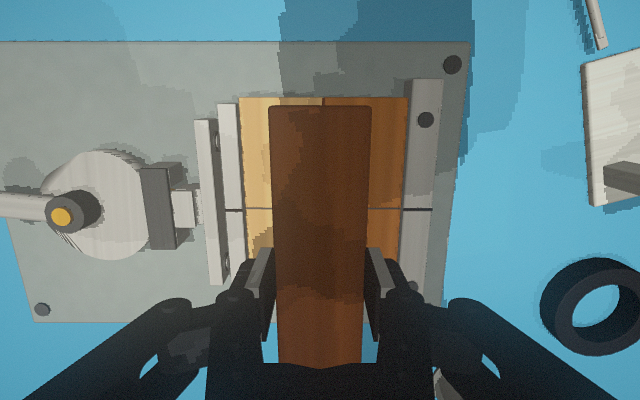

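The strip sits level between the fingers over the panel, its near end at row 107 (270-371), the panel's end at row 97 (240-408), joint at (323,97).

Run:
```python
from h import *
f=grab('wrist'); print(state()['tcp_pos'])
for n,u,v,z in [('sL',269.5,107,.129),('sR',371.5,107,.129),('pL',239.5,97,.034),('pR',408,97.5,.034),('joint',323,97.5,.034),('joint2',323,103,.034),('mark',403,209.5,.040),('jaw',243,210,.042)]:
    print(n,inv(px(f,u,v,planez=z+.001)))
plan(fx(2.2,3,38),FA)
```

```text
[ 0.57660936 -0.02007348  0.12359246]
sL [-68.  -18.9]
sR [-68.   20.4]
pL [-72.3 -51.5]
pR [-72.   57.8]
joint [-72.    2.7]
joint2 [-68.6   2.7]
mark [ 2.4 58.3]
jaw [  2.1 -52.3]
tcp [ 0.5766 -0.0201  0.1236] yhead 82.46 t 17.85 q6 0.1 dp [0.001  0.0018 0.0856] dr [ 0.    0.08 -0.04]
```

```bash
python3 -m creep '[{"dp":[-0.001,0.002,0.03],"dr":[0,0,0],"fingers":0.03},{"dp":[-0.001,0.002,0.06],"dr":[0,0,0],"fingers":0.03},{"dp":[-0.001,0.002,0.075],"dr":[0,0,0],"fingers":0.03},{"dp":[-0.001,0.002,0.08],"dr":[0,0,0],"fingers":0.03},{"dp":[-0.001,0.002,0.08],"dr":[0,0,0],"fingers":0.03}]' 35
python3 - <<'E'
from h import *
plan(fx(2.2,3,38),FA)
E
```

```text
t: 18.48
tcp_pos: [0.5778, -0.018, 0.043]
eef_rot: [0.206, 3.134, -0.0]
contact_force: [-0.5, -0.6, 0.8]
width: 0.0392
grasp_force: 35.5
tcp [ 0.5778 -0.018   0.043 ] yhead 82.47 t 18.48 q6 0.1 dp [ 0.0017 -0.0005  0.005 ] dr [ 0.    0.05 -0.03]
```

```bash
python3 -m creep '[{"dp":[0,0,0.002],"dr":[0,0,0],"fingers":0.03},{"dp":[0,0,0.004],"dr":[0,0,0],"fingers":0.03},{"dp":[0,0,0.0055],"dr":[0,0,0],"fingers":0.03},{"dp":[0,0,0.0055],"dr":[0,0,0],"fingers":0.03}]' 35; python3 -m creep '[{"dp":[0,0,0],"dr":[0,0,0],"fingers":0.07},{"dp":[0,0,0],"dr":[0,0,0],"fingers":0.07},{"dp":[0,0,0],"dr":[0,0,0],"fingers":0.07},{"dp":[0,0,-0.03],"dr":[0,0,0],"fingers":0.07},{"dp":[0,0,-0.09],"dr":[0,0,0],"fingers":0.07}]' 35;python3 -m creep '[{"dp":[-0.02,0,-0.06],"dr":[0,0,0],"fingers":0.07},{"dp":[-0.05,0,-0.12],"dr":[0,0,0],"fingers":0.07},{"dp":[-0.08,0,-0.16],"dr":[0,0,0],"fingers":0.07},{"dp":[-0.08,0,-0.16],"dr":[0,0,0],"fingers":0.07},{"dp":[-0.08,0,-0.16],"dr":[0,0,0],"fingers":0.07}]' 35
python3 - <<'E'
from h import *
s=state()
f=grab('wrist'); save(f,'w10.png',(160,0,560,300),2); c=cloud(f); hsv=cv2.cvtColor(f['pixels'],cv2.COLOR_RGB2HSV)
print(inv(s['tcp_pos']))
m=comp(region(c,.041,.052,fx(0,3,0)[:2],.09)&(hsv[...,1]>80)); r=rect(c[m]); print('strip',r,inv(r[0]/1000),np.median(c[m][:,2]))
m=region(c,.028,.0395,fx(0,3,0)[:2],.12)&(hsv[...,1]>80)&(hsv[...,0]<25); m=cv2.morphologyEx(m.astype(np.uint8),cv2.MORPH_OPEN,np.ones((3,3)))>0; r=rect(c[m]); print('panel',r,inv(r[0]/1000))
# rack
m=comp(region(c,.02,.2,(.53,.34),.25));
E
```

```text
t: 18.98
tcp_pos: [0.5775, -0.0178, 0.0378]
eef_rot: [0.206, 3.134, -0.0]
contact_force: [-2.4, -0.1, 8.7]
width: 0.0386
grasp_force: 36.4
t: 19.6
tcp_pos: [0.5755, -0.0178, 0.1256]
eef_rot: [-0.205, -3.13, 0.0]
contact_force: [2.0, -0.0, 0.7]
width: 0.0699
grasp_force: 0.0
t: 20.23
tcp_pos: [0.6562, -0.0282, 0.2856]
eef_rot: [-0.206, -3.133, 0.0]
contact_force: [0.3, -0.8, 0.0]
width: 0.0698
grasp_force: 0.0
[83.   3.5]
strip (array([576.4, -18.6]), array([ 40. , 139.8]), 82.54) [2.7 2.7] 0.04671680234926537
panel (array([574.3, -18. ]), array([110.4, 150.1]), 82.44) [0.5 3. ]
```

View pics/w10.png

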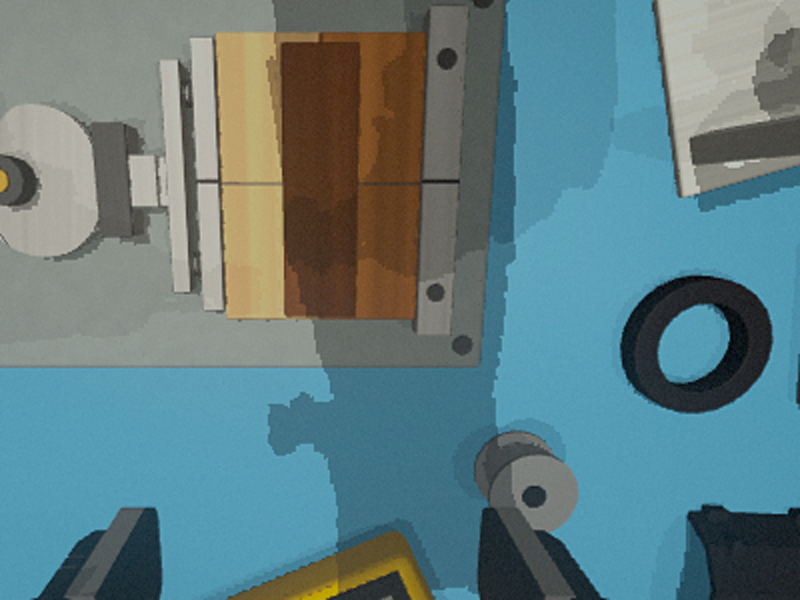

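The strip lies along the joint (crop 280-358 x 42-318), panel line still on the marks (row 182). It is about 2 mm off lengthwise, good. Now look at the rack from above.

Run:
```python
from h import *
plan((0.60,0.33,0.36),99.1)
```

```text
tcp [ 0.6555 -0.0282  0.2852] yhead 82.49 t 20.27 q6 0.09 dp [ 0.1021  0.3478 -0.0746] dr [ 1.000e-02 -1.800e-01 -1.661e+01]
```

```bash
python3 -m creep '[{"dp":[0.015,0.05,-0.03],"dr":[0,0,-3],"fingers":0.06},{"dp":[0.03,0.1,-0.06],"dr":[0,0,-6],"fingers":0.06},{"dp":[0.045,0.15,-0.075],"dr":[0,0,-9],"fingers":0.06},{"dp":[0.06,0.2,-0.075],"dr":[0,0,-12],"fingers":0.06},{"dp":[0.075,0.25,-0.075],"dr":[0,0,-15],"fingers":0.06}]' 35
python3 - <<'E'
from h import *
plan((0.60,0.33,0.36),99.1)
E
```

```text
t: 20.9
tcp_pos: [0.6134, 0.2307, 0.3608]
eef_rot: [0.208, -3.132, 0.001]
contact_force: [1.3, 0.0, 0.3]
width: 0.0603
grasp_force: 0.0
tcp [0.6134 0.2307 0.3608] yhead 97.59 t 20.9 q6 0.23 dp [0.0002 0.1002 0.0007] dr [-0.04 -0.13 -1.51]
```

```bash
python3 -m creep '[{"dp":[0,0.05,0],"dr":[0,0,-1.5],"fingers":0.06},{"dp":[0,0.1,0],"dr":[0,0,-1.5],"fingers":0.06},{"dp":[0,0.1,0],"dr":[0,0,-1.5],"fingers":0.06},{"dp":[0,0.1,0],"dr":[0,0,-1.5],"fingers":0.06}]' 35 | tail -3
python3 - <<'E'
from h import *
for n in ['wrist','scene','side']:
    f=grab(n); c=cloud(f)
    if n=='wrist': save(f,'w11.png')
    m=comp(region(c,.132,.146,(.56,.34),.2)); r=rect(c[m]); print(n,'top comp',r,m.sum())
    m=comp(region(c,.004,.03,(.535,.34),.2)); r=rect(c[m]); print(' base',r,np.median(c[m][:,2]))
    for d in cams.pinpoint('weight1',n)[:4]: print('  w',np.round(d['point'],4),round(d['score'],2))
    print('  rack',[(np.round(d['point'],4),round(d['score'],2)) for d in cams.pinpoint('rack',n)[:1]])
    for x,y in [(.511,.424),(.527,.339),(.539,.2485)]:
        m=region(c,.08,.100,(x,y),.026); p=c[m]
        if m.sum()>20: print('  cyl',rect(p),m.sum())
        t=region(c,.12,.15,(x,y),.019); p=c[t]
        if t.sum()>10: print('  loop',rect(p),p.mean(0),t.sum())
E
```

```text
contact_force: [-0.2, -0.3, 0.0]
width: 0.0597
grasp_force: 0.0
wrist top comp (array([560.6, 342.2]), array([ 20.7, 295.5]), 8.38) 4405
 base (array([520.9, 336.4]), array([ 85.6, 310.7]), 8.33) 0.008742813357586143
  w [0.5247 0.3368 0.057 ] 0.65
  w [0.5119 0.4266 0.0622] 0.65
  w [0.5367 0.2476 0.0614] 0.64
  rack [(array([ 0.533 ,  0.3388, -0.0035]), 0.83)]
  cyl (array([512.3, 425. ]), array([40.8, 39.6]), 60.54) 642
  loop (array([511.5, 425.1]), array([29.1, 28.9]), 52.17) [0.51158479 0.42424233 0.12821478] 501
  cyl (array([523.9, 337. ]), array([39.9, 41. ]), 14.7) 532
  loop (array([526.7, 337.2]), array([31.8, 31.2]), 54.83) [0.52621708 0.33705915 0.12811536] 494
  cyl (array([537.2, 248.2]), array([41.3, 40.1]), 77.15) 582
  loop (array([539. , 248.1]), array([30.9, 31.1]), 55.75) [0.53812471 0.24920855 0.12824755] 497
scene top comp (array([563.1, 341.5]), array([ 21.1, 297.2]), 8.25) 513
 base (array([533.2, 337.3]), array([113.9, 311.1]), 8.3) 0.008467408726020142
  w [0.5237 0.3409 0.0603] 0.72
  w [0.541  0.2538 0.0594] 0.61
  w [0.5114 0.4239 0.0578] 0.51
  w [0.58
[... 629 characters left out ...]
y([532.6, 334.2]), array([110. , 315.7]), 8.1) 0.009358865325135857
  w [0.5246 0.3411 0.056 ] 0.76
  w [0.5357 0.2471 0.0578] 0.74
  w [0.5106 0.4271 0.0618] 0.57
  rack [(array([5.407e-01, 3.405e-01, 4.000e-04]), 0.58)]
  cyl (array([510.2, 429.5]), array([40.8, 31.2]), 19.02) 212
  loop (array([511.8, 424.2]), array([28.4, 28.6]), 53.28) [0.51084952 0.4260355  0.1282354 ] 130
  cyl (array([523.4, 339.6]), array([41. , 33.8]), 22.76) 202
  loop (array([526.5, 335.9]), array([27.3, 30.9]), 63.02) [0.52587784 0.33872983 0.12835399] 114
  cyl (array([536.8, 248.5]), array([38.7, 37. ]), 13.29) 183
  loop (array([537.6, 248.3]), array([29.3, 30.1]), 55.63) [0.53767211 0.24903371 0.12849089] 98
```

View pics/w11.png

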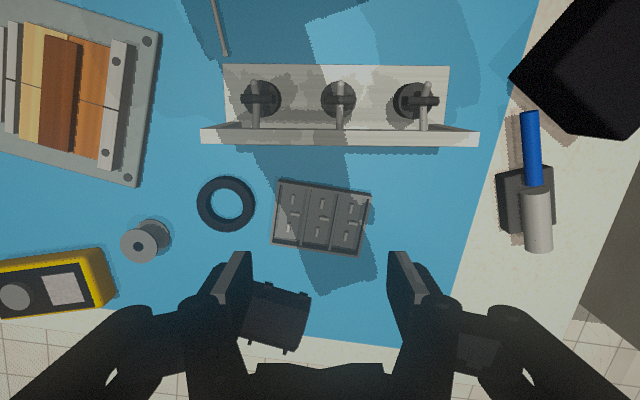

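Rack from above: three weights at (262,98), (339,100), (416,100), crossbar at row 135; nothing in front of the hooks. Heading 98.3°. Take the right-hand (fixture-side) weight first.

Run:
```python
from h import *
plan((0.5368,0.248,0.20),98.3)
```

```text
tcp [0.602 0.328 0.362] yhead 98.95 t 21.85 q6 0.34 dp [ 0.0769 -0.0689  0.162 ] dr [0.   0.01 0.65]
```

```bash
python3 -m creep '[{"dp":[0.03,-0.025,0.03],"dr":[0,0,0.6],"fingers":0.055},{"dp":[0.06,-0.05,0.07],"dr":[0,0,0.6],"fingers":0.055},{"dp":[0.077,-0.069,0.11],"dr":[0,0,0.6],"fingers":0.055},{"dp":[0.077,-0.069,0.16],"dr":[0,0,0.6],"fingers":0.055},{"dp":[0.077,-0.069,0.16],"dr":[0,0,0.6],"fingers":0.055}]' 50
python3 - <<'E'
from h import *
f=grab('wrist'); c=cloud(f)
plan((0.5368,0.248,0.095),98.3)
save(f,'w12.png')
E
```

```text
t: 22.48
tcp_pos: [0.5344, 0.247, 0.1991]
eef_rot: [0.229, -3.127, 0.004]
contact_force: [0.0, 0.4, 0.7]
width: 0.0548
grasp_force: 0.0
tcp [0.536  0.248  0.2017] yhead 98.38 t 22.52 q6 0.29 dp [-1.000e-03 -1.000e-04  1.067e-01] dr [-0.04 -0.11  0.08]
```

View pics/w12.png

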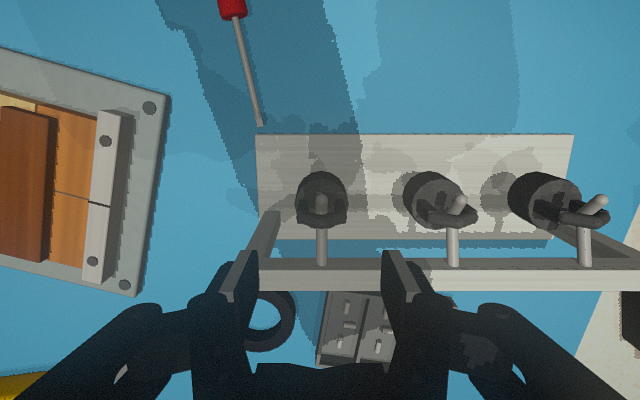

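Fingers (256/384) are centred on the first weight's loop (321,205); down and grip.

```bash
python3 -m creep '[{"dp":[0,0,0.05],"dr":[0,0,0],"fingers":0.055},{"dp":[0,0,0.09],"dr":[0,0,0],"fingers":0.055},{"dp":[0,0,0.106],"dr":[0,0,0],"fingers":0.055},{"dp":[0,0,0.106],"dr":[0,0,0],"fingers":0.055},{"dp":[0,0,0.106],"dr":[0,0,0],"fingers":0.025}]' 50;python3 -m creep '[{"dp":[0,0,0],"dr":[0,0,0],"fingers":0.025},{"dp":[0,0,0],"dr":[0,0,0],"fingers":0.025},{"dp":[0,0,0],"dr":[0,0,0],"fingers":0.025}]' 50
```

```text
t: 23.15
tcp_pos: [0.538, 0.2491, 0.0979]
eef_rot: [-0.23, 3.13, 0.002]
contact_force: [0.5, -1.1, -0.0]
width: 0.0378
grasp_force: 0.0
t: 23.52
tcp_pos: [0.538, 0.2488, 0.0979]
eef_rot: [-0.229, 3.129, 0.002]
contact_force: [0.8, -1.1, 7.2]
width: 0.0333
grasp_force: 49.6
```

```bash
python3 -m creep '[{"dp":[0,0,-0.008],"dr":[0,0,0],"fingers":0.025},{"dp":[0,0,-0.016],"dr":[0,0,0],"fingers":0.025},{"dp":[0,0,-0.016],"dr":[0,0,0],"fingers":0.025}]' 50
python3 -m creep '[{"dp":[0.01,0,0],"dr":[0,0,0],"fingers":0.025},{"dp":[0.025,0,0],"dr":[0,0,0],"fingers":0.025},{"dp":[0.04,0,0],"dr":[0,0,0],"fingers":0.025},{"dp":[0.055,0,0],"dr":[0,0,0],"fingers":0.025},{"dp":[0.062,0,0],"dr":[0,0,0],"fingers":0.025}]' 50
python3 - <<'E'
from h import *
plan(fx(45,3,200),FA)
E
```

```text
t: 23.9
tcp_pos: [0.5369, 0.2486, 0.1126]
eef_rot: [-0.23, 3.132, 0.001]
contact_force: [-0.1, 0.5, -4.6]
width: 0.0329
grasp_force: 50.2
t: 24.52
tcp_pos: [0.4739, 0.2391, 0.112]
eef_rot: [0.23, -3.133, 0.0]
contact_force: [-1.0, 0.3, -3.2]
width: 0.0327
grasp_force: 50.2
tcp [0.4739 0.2391 0.112 ] yhead 98.41 t 24.52 q6 0.32 dp [-0.1044 -0.2812 -0.088 ] dr [-1.000e-02 -1.000e-02  1.591e+01]
```

```bash
python3 -m creep '[{"dp":[-0.02,-0.05,-0.03],"dr":[0,0,3],"fingers":0.025},{"dp":[-0.04,-0.1,-0.06],"dr":[0,0,6],"fingers":0.025},{"dp":[-0.06,-0.15,-0.06],"dr":[0,0,9],"fingers":0.025},{"dp":[-0.08,-0.2,-0.06],"dr":[0,0,12],"fingers":0.025},{"dp":[-0.1,-0.25,-0.06],"dr":[0,0,15.9],"fingers":0.025}]' 50
python3 - <<'E'
from h import *
plan(fx(48.5,3.3,130),FA)
E
```

```text
t: 25.15
tcp_pos: [0.6114, 0.005, 0.1721]
eef_rot: [0.209, 3.134, 0.0]
contact_force: [-0.4, 1.1, -3.1]
width: 0.0322
grasp_force: 51.0
tcp [0.6114 0.005  0.1721] yhead 82.38 t 25.15 q6 0.14 dp [-0.0142 -0.0274  0.0421] dr [ 0.01  0.05 -0.12]
```

```bash
python3 -m creep '[{"dp":[-0.007,-0.014,0.01],"dr":[0,0,0],"fingers":0.025},{"dp":[-0.013,-0.026,0.03],"dr":[0,0,0],"fingers":0.025},{"dp":[-0.013,-0.026,0.042],"dr":[0,0,0],"fingers":0.025},{"dp":[-0.013,-0.026,0.042],"dr":[0,0,0],"fingers":0.025},{"dp":[-0.013,-0.026,0.042],"dr":[0,0,0],"fingers":0.025}]' 50
python3 - <<'E'
from h import *
plan(fx(48.5,3.3,84),FA)
f=grab('wrist'); save(f,'w13.png')
c=cloud(f); hsv=cv2.cvtColor(f['pixels'],cv2.COLOR_RGB2HSV)
m=comp(region(c,.041,.052,fx(0,3,0)[:2],.09)&(hsv[...,1]>80)); r=rect(c[m]); print('strip',r,inv(r[0]/1000))
E
```

```text
t: 25.78
tcp_pos: [0.6202, -0.02, 0.1305]
eef_rot: [0.204, 3.134, 0.0]
contact_force: [-0.5, 0.5, -3.3]
width: 0.0328
grasp_force: 51.1
tcp [ 0.6202 -0.02    0.1305] yhead 82.56 t 25.77 q6 0.1 dp [-0.0022 -0.0037  0.0465] dr [0.   0.04 0.06]
strip (array([565.3, -17.2]), array([ 40.1, 118.8]), 82.49) [-8.5  2.6]
```

View pics/w13.png

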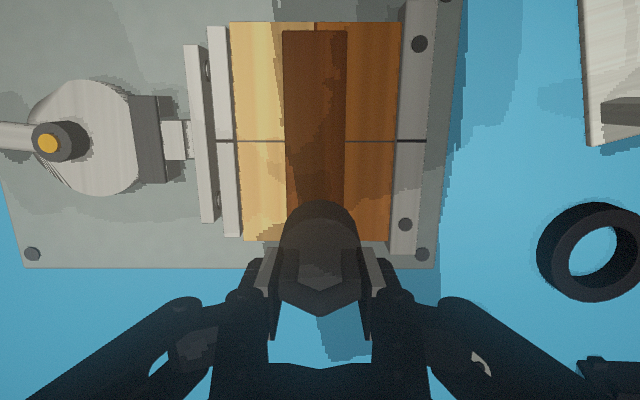

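Sixteenth view: the weight hangs upright between the pads (320,260) above the strip's +x end, everything else is in place. That is already over the limit of 14 pictures; from here on I use numbers only.

```bash
python3 -m creep '[{"dp":[-0.002,-0.003,0.015],"dr":[0,0,0],"fingers":0.025},{"dp":[-0.002,-0.003,0.03],"dr":[0,0,0],"fingers":0.025},{"dp":[-0.002,-0.003,0.04],"dr":[0,0,0],"fingers":0.025},{"dp":[-0.002,-0.003,0.043],"dr":[0,0,0],"fingers":0.025},{"dp":[-0.002,-0.003,0.044],"dr":[0,0,0],"fingers":0.025}]' 50
python3 - <<'E'
from h import *
plan(fx(48.5,3.3,84),FA); print(state()['contact_force'])
E
```

```text
t: 26.45
tcp_pos: [0.6218, -0.0241, 0.0857]
eef_rot: [-0.206, -3.135, 0.0]
contact_force: [0.0, -0.3, -2.7]
width: 0.0329
grasp_force: 51.1
tcp [ 0.6218 -0.0241  0.0857] yhead 82.49 t 26.45 q6 0.09 dp [-0.0001  0.0002  0.0017] dr [-0.   -0.   -0.01]
[ 0.01282815 -0.30783685 -2.73321225]
```

```bash
python3 -m creep '[{"dp":[0,0,0.001],"dr":[0,0,0],"fingers":0.025},{"dp":[0,0,0.002],"dr":[0,0,0],"fingers":0.025},{"dp":[0,0,0.0025],"dr":[0,0,0],"fingers":0.025},{"dp":[0,0,0.0025],"dr":[0,0,0],"fingers":0.025}]' 50
```

```text
t: 26.95
tcp_pos: [0.6221, -0.0242, 0.0854]
eef_rot: [0.206, 3.133, -0.0]
contact_force: [-4.9, 0.8, 10.0]
width: 0.0331
grasp_force: 52.7
```

```bash
python3 -m creep '[{"dp":[0,0,0],"dr":[0,0,0],"fingers":0.055},{"dp":[0,0,0],"dr":[0,0,0],"fingers":0.055},{"dp":[0,0,-0.02],"dr":[0,0,0],"fingers":0.055},{"dp":[0,0,-0.06],"dr":[0,0,0],"fingers":0.055},{"dp":[0,0,-0.11],"dr":[0,0,0],"fingers":0.055}]' 50
python3 -m creep '[{"dp":[-0.01,0.02,-0.05],"dr":[0,0,0],"fingers":0.055},{"dp":[-0.03,0.05,-0.1],"dr":[0,0,0],"fingers":0.055},{"dp":[-0.04,0.08,-0.14],"dr":[0,0,0],"fingers":0.055},{"dp":[-0.04,0.08,-0.14],"dr":[0,0,0],"fingers":0.055}]' 50
cat >> h.py <<'E'
def check(n='wrist',seeds=((48,3),)):
    f=grab(n); c=cloud(f); hsv=cv2.cvtColor(f['pixels'],cv2.COLOR_RGB2HSV)
    m=region(c,.040,.053,fx(0,3,0)[:2],.085)&(hsv[...,1]>80)&(hsv[...,0]<25); m=cv2.morphologyEx(m.astype(np.uint8),cv2.MORPH_OPEN,np.ones((3,3)))>0
    r=rect(c[m]); print(n,'strip',r,inv(r[0]/1000))
    m=region(c,.028,.039,fx(0,3,0)[:2],.11)&(hsv[...,1]>80)&(hsv[...,0]<25); m=cv2.morphologyEx(m.astype(np.uint8),cv2.MORPH_OPEN,np.ones((3,3)))>0
    r=rect(c[m]); print(' panel',r,inv(r[0]/1000))
    for s in seeds:
        m=region(c,.072,.084,fx(*s,0)[:2],.028); 
        if m.sum()>20: r=rect(c[m]); print(' cyl',r,inv(r[0]/1000),m.sum())
        m=region(c,.113,.13,fx(*s,0)[:2],.028); 
        if m.sum()>20: r=rect(c[m]); print(' loop',r,inv(r[0]/1000),np.max(c[m][:,2]))
    print(' w',[(inv(d['point']),round(d['point'][2],3),round(d['score'],2)) for d in cams.pinpoint('weight1',n)[:4]])
E
python3 - <<'E'
from h import *
check('wrist');check('scene')
plan((0.5249,0.3372,0.20),98.3)
E
```

```text
t: 27.58
tcp_pos: [0.6212, -0.0241, 0.1936]
eef_rot: [-0.206, -3.133, 0.0]
contact_force: [0.9, 0.5, 0.3]
width: 0.0549
grasp_force: 0.0
t: 28.08
tcp_pos: [0.6739, 0.052, 0.3361]
eef_rot: [0.202, 3.129, 0.002]
contact_force: [0.1, -0.6, -0.9]
width: 0.0548
grasp_force: 0.0
wrist strip (array([576.6, -18.6]), array([ 40.6, 138.9]), 82.59) [2.9 2.7]
 panel (array([574. , -18.3]), array([110.1, 149.6]), 82.46) [0.3 2.7]
 cyl (array([622.3, -24.1]), array([39.8, 40.8]), 84.45) [48.9  3.2] 746
 loop (array([622. , -24.2]), array([27.5,  8.7]), 82.45) [48.6  3.1] 0.12254323147825408
 w [(array([45.7,  5.3]), 0.048, 0.9)]
scene strip (array([578.5, -18.7]), array([ 41.3, 139.2]), 81.93) [4.8 2.8]
 panel (array([577. , -17.6]), array([110.8, 150. ]), 82.15) [3.1 3.7]
 cyl (array([624.7, -24.4]), array([41.9, 39.3]), 70.11) [51.3  3.2] 172
 loop (array([623.4, -25.2]), array([26.8,  8.7]), 71.42) [50.1  2.3] 0.12129787853285445
 w [(array([51. ,  6.9]), 0.048, 0.55), (array([-118.3,  433.2]), 0.059, 0.55), (array([-96.7, 347.9]), 0.058, 0.42)]
tcp [0.6712 0.0494 0.3318] yhead 82.47 t 28.27 q6 0.21 dp [0.1825 0.2663 0.1321] dr [ -0.03  -0.14 -15.83]
```

```bash
python3 -m creep '[{"dp":[0.035,0.05,0.01],"dr":[0,0,-3],"fingers":0.055},{"dp":[0.07,0.1,0.03],"dr":[0,0,-6],"fingers":0.055},{"dp":[0.105,0.15,0.05],"dr":[0,0,-9],"fingers":0.055},{"dp":[0.14,0.2,0.07],"dr":[0,0,-12],"fingers":0.055},{"dp":[0.165,0.24,0.09],"dr":[0,0,-15.8],"fingers":0.055}]' 50
python3 - <<'E'
from h import *
plan((0.5247,0.337,0.20),98.3)
E
```

```text
t: 28.9
tcp_pos: [0.5378, 0.3098, 0.2419]
eef_rot: [0.229, -3.132, 0.001]
contact_force: [-0.4, 0.1, -0.4]
width: 0.055
grasp_force: 0.0
tcp [0.5378 0.3098 0.2419] yhead 98.36 t 28.9 q6 0.38 dp [0.0089 0.0288 0.0419] dr [-0.03 -0.07  0.06]
```

```bash
python3 -m creep '[{"dp":[0.005,0.015,0.01],"dr":[0,0,0],"fingers":0.055},{"dp":[0.009,0.0285,0.03],"dr":[0,0,0],"fingers":0.055},{"dp":[0.009,0.0285,0.042],"dr":[0,0,0],"fingers":0.055},{"dp":[0.009,0.0285,0.042],"dr":[0,0,0],"fingers":0.055},{"dp":[0.009,0.0285,0.042],"dr":[0,0,0],"fingers":0.055}]' 50
python3 - <<'E'
from h import *
f=grab('wrist'); c=cloud(f); m=region(c,.08,.1,(.524,.337),.027); print(rect(c[m]),m.sum())
m=region(c,.04,.1,(.524,.337),.03)&(c[...,2]<.1); print(rect(c[m]))
plan((0.5247,0.337,0.097),98.3)
E
```

```text
t: 29.52
tcp_pos: [0.5273, 0.3355, 0.2019]
eef_rot: [-0.225, 3.133, 0.0]
contact_force: [0.5, -0.1, -0.0]
width: 0.0552
grasp_force: 0.0
(array([523.9, 336.3]), array([39.9, 41. ]), 62.23) 1218
(array([523.9, 336.3]), array([39.9, 41. ]), 62.23)
tcp [0.5273 0.3357 0.202 ] yhead 98.22 t 29.57 q6 0.42 dp [0.0025 0.0017 0.105 ] dr [ 0.01  0.06 -0.08]
```

```bash
python3 -m creep '[{"dp":[0.002,0.001,0.05],"dr":[0,0,0],"fingers":0.055},{"dp":[0.002,0.001,0.09],"dr":[0,0,0],"fingers":0.055},{"dp":[0.002,0.001,0.104],"dr":[0,0,0],"fingers":0.055},{"dp":[0.002,0.001,0.104],"dr":[0,0,0],"fingers":0.055},{"dp":[0.002,0.001,0.104],"dr":[0,0,0],"fingers":0.025}]' 50;python3 -m creep '[{"dp":[0,0,0],"dr":[0,0,0],"fingers":0.025},{"dp":[0,0,0],"dr":[0,0,0],"fingers":0.025},{"dp":[0,0,0],"dr":[0,0,0],"fingers":0.025}]' 50
```

```text
t: 30.2
tcp_pos: [0.5255, 0.3376, 0.0991]
eef_rot: [-0.227, 3.131, 0.002]
contact_force: [0.1, 1.2, 0.5]
width: 0.0382
grasp_force: 0.0
t: 30.58
tcp_pos: [0.5257, 0.3378, 0.0994]
eef_rot: [-0.227, 3.13, 0.003]
contact_force: [-0.6, 0.5, 6.4]
width: 0.0327
grasp_force: 49.9
```

```bash
python3 -m creep '[{"dp":[0,0,-0.008],"dr":[0,0,0],"fingers":0.025},{"dp":[0,0,-0.016],"dr":[0,0,0],"fingers":0.025},{"dp":[0,0,-0.016],"dr":[0,0,0],"fingers":0.025}]' 50
python3 -m creep '[{"dp":[0.01,0,0],"dr":[0,0,0],"fingers":0.025},{"dp":[0.025,0,0],"dr":[0,0,0],"fingers":0.025},{"dp":[0.04,0,0],"dr":[0,0,0],"fingers":0.025},{"dp":[0.055,0,0],"dr":[0,0,0],"fingers":0.025},{"dp":[0.062,0,0],"dr":[0,0,0],"fingers":0.025}]' 50
python3 - <<'E'
from h import *
plan(fx(2.5,3.3,180),FA)
E
```

```text
t: 30.95
tcp_pos: [0.5248, 0.3372, 0.1141]
eef_rot: [-0.227, 3.133, 0.001]
contact_force: [-0.0, -0.2, -3.8]
width: 0.0332
grasp_force: 50.0
t: 31.58
tcp_pos: [0.4618, 0.3279, 0.1135]
eef_rot: [0.228, -3.133, 0.0]
contact_force: [-0.2, 0.2, -3.8]
width: 0.033
grasp_force: 50.0
tcp [0.4618 0.3279 0.1135] yhead 98.33 t 31.57 q6 0.47 dp [-0.0632 -0.3588 -0.0665] dr [-1.000e-02 -1.000e-02  1.583e+01]
```

```bash
python3 -m creep '[{"dp":[0,-0.02,-0.05],"dr":[0,0,2],"fingers":0.025},{"dp":[0,-0.07,-0.075],"dr":[0,0,5],"fingers":0.025},{"dp":[-0.01,-0.13,-0.075],"dr":[0,0,8],"fingers":0.025},{"dp":[-0.025,-0.19,-0.075],"dr":[0,0,12],"fingers":0.025},{"dp":[-0.04,-0.24,-0.075],"dr":[0,0,15.8],"fingers":0.025}]' 50
python3 - <<'E'
from h import *
plan(fx(2.5,3.3,145),FA)
E
```

```text
t: 32.2
tcp_pos: [0.5378, 0.0944, 0.1888]
eef_rot: [0.21, 3.133, 0.0]
contact_force: [-0.1, 0.6, -3.4]
width: 0.0324
grasp_force: 51.5
tcp [0.5378 0.0944 0.1888] yhead 82.34 t 32.2 q6 0.31 dp [-0.0531 -0.1062  0.0438] dr [ 0.01  0.07 -0.16]
```

```bash
python3 -m creep '[{"dp":[-0.027,-0.053,0],"dr":[0,0,0],"fingers":0.025},{"dp":[-0.053,-0.105,0],"dr":[0,0,0],"fingers":0.025},{"dp":[-0.053,-0.105,0.02],"dr":[0,0,0],"fingers":0.025},{"dp":[-0.053,-0.105,0.044],"dr":[0,0,0],"fingers":0.025},{"dp":[-0.053,-0.105,0.044],"dr":[0,0,0],"fingers":0.025}]' 50
python3 -m creep '[{"dp":[0,0,0],"dr":[0,0,0],"fingers":0.025},{"dp":[0,0,0],"dr":[0,0,0],"fingers":0.025}]' 50
python3 - <<'E'
from h import *
plan(fx(2.5,3.3,85.4),FA)
E
```

```text
t: 32.83
tcp_pos: [0.5749, -0.0148, 0.1428]
eef_rot: [-0.206, -3.132, 0.0]
contact_force: [0.1, 0.5, -3.6]
width: 0.0327
grasp_force: 51.6
t: 33.08
tcp_pos: [0.5768, -0.0143, 0.1455]
eef_rot: [0.205, 3.133, -0.0]
contact_force: [-0.3, 0.3, -3.9]
width: 0.0326
grasp_force: 51.6
tcp [ 0.5768 -0.0143  0.1455] yhead 82.52 t 33.08 q6 0.11 dp [ 0.0001 -0.0036  0.0601] dr [0.   0.11 0.02]
```

```bash
python3 -m creep '[{"dp":[0,-0.0035,0.015],"dr":[0,0,0],"fingers":0.025},{"dp":[0,-0.0035,0.035],"dr":[0,0,0],"fingers":0.025},{"dp":[0,-0.0035,0.05],"dr":[0,0,0],"fingers":0.025},{"dp":[0,-0.0035,0.055],"dr":[0,0,0],"fingers":0.025},{"dp":[0,-0.0035,0.057],"dr":[0,0,0],"fingers":0.025}]' 50
python3 - <<'E'
from h import *
plan(fx(2.5,3.3,86.5),FA)
E
```

```text
t: 33.7
tcp_pos: [0.5757, -0.0181, 0.0871]
eef_rot: [-0.206, -3.135, 0.0]
contact_force: [-0.8, 0.2, -3.1]
width: 0.0329
grasp_force: 51.7
tcp [ 0.5757 -0.0181  0.0871] yhead 82.49 t 33.7 q6 0.1 dp [-0.0006  0.0002  0.0006] dr [-0.01 -0.01 -0.01]
```

```bash
python3 -m creep '[{"dp":[-0.0005,0,0.001],"dr":[0,0,0],"fingers":0.025},{"dp":[-0.0005,0,0.002],"dr":[0,0,0],"fingers":0.025},{"dp":[-0.0005,0,0.002],"dr":[0,0,0],"fingers":0.025},{"dp":[-0.0005,0,0.002],"dr":[0,0,0],"fingers":0.025}]' 50
```

```text
t: 34.2
tcp_pos: [0.5766, -0.0182, 0.0868]
eef_rot: [0.206, 3.133, -0.0]
contact_force: [-3.4, 0.7, 7.5]
width: 0.0325
grasp_force: 52.9
```

Contact as expected; release and go for the third.

```bash
python3 -m creep '[{"dp":[0,0,0],"dr":[0,0,0],"fingers":0.055},{"dp":[0,0,0],"dr":[0,0,0],"fingers":0.055},{"dp":[0,0,-0.02],"dr":[0,0,0],"fingers":0.055},{"dp":[0,0,-0.06],"dr":[0,0,0],"fingers":0.055},{"dp":[0,0,-0.11],"dr":[0,0,0],"fingers":0.055}]' 50 | sed -n 2p
python3 -m creep '[{"dp":[-0.03,0.02,-0.05],"dr":[0,0,0],"fingers":0.055},{"dp":[-0.07,0.05,-0.09],"dr":[0,0,0],"fingers":0.055},{"dp":[-0.09,0.08,-0.13],"dr":[0,0,0],"fingers":0.055},{"dp":[-0.09,0.08,-0.13],"dr":[0,0,0],"fingers":0.055},{"dp":[-0.09,0.08,-0.13],"dr":[0,0,0],"fingers":0.055}]' 50 | sed -n 2p
python3 - <<'E'
from h import *
check('wrist',((48,3),(2.5,3.3)))
plan((0.5125,0.425,0.25),98.3)
E
```

```text
tcp_pos: [0.5757, -0.0182, 0.1959]
tcp_pos: [0.6756, 0.0493, 0.3242]
wrist strip (array([576.2, -18.7]), array([ 40.6, 138.9]), 82.43) [2.5 2.5]
 panel (array([573.9, -18.3]), array([110.3, 149.2]), 82.45) [0.2 2.6]
 cyl (array([618.4, -23.7]), array([40.2, 48.2]), 83.4) [45.   3.1] 822
 loop (array([621.9, -24.2]), array([26.7,  9. ]), 81.82) [48.5  3.1] 0.12240220383709904
 cyl (array([579.9, -18.8]), array([39.8, 48.5]), 80.23) [6.2 2.9] 916
 loop (array([576.1, -19.2]), array([25.7,  8.4]), 82.52) [2.5 2. ] 0.12293908365111345
 w [(array([47.5,  6.8]), 0.048, 0.78), (array([1.9, 0.2]), 0.045, 0.7), (array([ -0.2, -47.8]), -0.001, 0.5)]
tcp [0.6748 0.0488 0.324 ] yhead 82.46 t 35.55 q6 0.2 dp [0.2101 0.3517 0.0743] dr [ -0.02  -0.15 -15.84]
```

```bash
python3 -m creep '[{"dp":[0.03,0.05,0],"dr":[0,0,-3],"fingers":0.055},{"dp":[0.06,0.1,0],"dr":[0,0,-6],"fingers":0.055},{"dp":[0.09,0.15,0],"dr":[0,0,-9],"fingers":0.055},{"dp":[0.12,0.2,0.01],"dr":[0,0,-12],"fingers":0.055},{"dp":[0.15,0.25,0.03],"dr":[0,0,-15.8],"fingers":0.055}]' 50 | sed -n 2p
python3 -m creep '[{"dp":[0.01,0.05,0.02],"dr":[0,0,0],"fingers":0.055},{"dp":[0.02,0.09,0.04],"dr":[0,0,0],"fingers":0.055},{"dp":[0.02,0.09,0.05],"dr":[0,0,0],"fingers":0.055},{"dp":[0.02,0.09,0.05],"dr":[0,0,0],"fingers":0.055}]' 50 | sed -n 2p
python3 - <<'E'
from h import *
plan((0.5125,0.4245,0.20),98.3)
E
```

```text
tcp_pos: [0.5584, 0.3173, 0.295]
tcp_pos: [0.5264, 0.4016, 0.2442]
tcp [0.5264 0.4016 0.2442] yhead 98.27 t 36.67 q6 0.51 dp [0.0104 0.0248 0.0442] dr [-0.1  -0.12 -0.03]
```

```bash
python3 -m creep '[{"dp":[0.005,0.012,0.01],"dr":[0,0,0],"fingers":0.055},{"dp":[0.01,0.024,0.03],"dr":[0,0,0],"fingers":0.055},{"dp":[0.01,0.024,0.044],"dr":[0,0,0],"fingers":0.055},{"dp":[0.01,0.024,0.044],"dr":[0,0,0],"fingers":0.055},{"dp":[0.01,0.024,0.044],"dr":[0,0,0],"fingers":0.055}]' 50 | sed -n 2p
python3 - <<'E'
from h import *
f=grab('wrist'); c=cloud(f); m=region(c,.08,.1,(.512,.425),.027); r=rect(c[m]);print(r,m.sum())
plan((0.5125,0.4245,0.098),98.3)
E
```

```text
tcp_pos: [0.5142, 0.425, 0.2019]
(array([511. , 425.1]), array([39.7, 40.9]), 67.4) 1201
tcp [0.5143 0.4251 0.2021] yhead 98.25 t 37.35 q6 0.55 dp [ 0.002  -0.0004  0.1041] dr [ 0.03  0.06 -0.05]
```

```bash
python3 -m creep '[{"dp":[0.002,0,0.05],"dr":[0,0,0],"fingers":0.055},{"dp":[0.002,0,0.09],"dr":[0,0,0],"fingers":0.055},{"dp":[0.002,0,0.104],"dr":[0,0,0],"fingers":0.055},{"dp":[0.002,0,0.104],"dr":[0,0,0],"fingers":0.055},{"dp":[0.002,0,0.104],"dr":[0,0,0],"fingers":0.025}]' 50;python3 -m creep '[{"dp":[0,0,0],"dr":[0,0,0],"fingers":0.025},{"dp":[0,0,0],"dr":[0,0,0],"fingers":0.025},{"dp":[0,0,0],"dr":[0,0,0],"fingers":0.025}]' 50
```

```text
t: 37.98
tcp_pos: [0.5127, 0.4257, 0.0992]
eef_rot: [-0.227, 3.131, 0.002]
contact_force: [-0.4, -0.0, -0.1]
width: 0.0378
grasp_force: 0.0
t: 38.35
tcp_pos: [0.5127, 0.4265, 0.0993]
eef_rot: [-0.228, 3.13, 0.005]
contact_force: [0.4, 4.4, 6.0]
width: 0.0326
grasp_force: 51.4
```

```bash
python3 -m creep '[{"dp":[0,0,-0.008],"dr":[0,0,0],"fingers":0.025},{"dp":[0,0,-0.016],"dr":[0,0,0],"fingers":0.025},{"dp":[0,0,-0.016],"dr":[0,0,0],"fingers":0.025}]' 50
python3 -m creep '[{"dp":[0.01,0,0],"dr":[0,0,0],"fingers":0.025},{"dp":[0.025,0,0],"dr":[0,0,0],"fingers":0.025},{"dp":[0.04,0,0],"dr":[0,0,0],"fingers":0.025},{"dp":[0.055,0,0],"dr":[0,0,0],"fingers":0.025},{"dp":[0.062,0,0],"dr":[0,0,0],"fingers":0.025}]' 50
python3 -m creep '[{"dp":[0.005,-0.02,-0.05],"dr":[0,0,2],"fingers":0.025},{"dp":[0.005,-0.07,-0.075],"dr":[0,0,5],"fingers":0.025},{"dp":[0,-0.13,-0.075],"dr":[0,0,8],"fingers":0.025},{"dp":[0,-0.19,-0.075],"dr":[0,0,12],"fingers":0.025},{"dp":[0,-0.24,-0.075],"dr":[0,0,15.8],"fingers":0.025}]' 50
python3 - <<'E'
from h import *
plan(fx(-43.5,3.3,165),FA)
E
```

```text
t: 38.72
tcp_pos: [0.512, 0.425, 0.114]
eef_rot: [-0.227, 3.133, 0.0]
contact_force: [-0.3, -0.1, -3.0]
width: 0.0326
grasp_force: 50.4
t: 39.35
tcp_pos: [0.449, 0.416, 0.1136]
eef_rot: [0.228, -3.133, 0.0]
contact_force: [0.3, 0.2, -2.9]
width: 0.0329
grasp_force: 50.4
t: 39.98
tcp_pos: [0.485, 0.1767, 0.1887]
eef_rot: [0.21, 3.134, 0.0]
contact_force: [0.6, -0.1, -2.9]
width: 0.0325
grasp_force: 51.1
tcp [0.485  0.1767 0.1887] yhead 82.35 t 39.98 q6 0.48 dp [-0.0704 -0.1809  0.0237] dr [ 0.01  0.06 -0.15]
```

```bash
python3 -m creep '[{"dp":[-0.02,-0.055,0],"dr":[0,0,0],"fingers":0.025},{"dp":[-0.04,-0.11,0],"dr":[0,0,0],"fingers":0.025},{"dp":[-0.06,-0.165,0],"dr":[0,0,0],"fingers":0.025},{"dp":[-0.07,-0.18,0],"dr":[0,0,0],"fingers":0.025},{"dp":[-0.07,-0.18,0.02],"dr":[0,0,0],"fingers":0.025}]' 50
python3 -m creep '[{"dp":[0,0,0.01],"dr":[0,0,0],"fingers":0.025},{"dp":[0,0,0.02],"dr":[0,0,0],"fingers":0.025},{"dp":[0,0,0.02],"dr":[0,0,0],"fingers":0.025},{"dp":[0,0,0.02],"dr":[0,0,0],"fingers":0.025}]' 50
python3 - <<'E'
from h import *
plan(fx(-43.5,3.3,87),FA)
E
```

```text
t: 40.6
tcp_pos: [0.5325, -0.0103, 0.1693]
eef_rot: [0.209, 3.131, 0.0]
contact_force: [-0.9, -0.1, -2.8]
width: 0.0329
grasp_force: 51.3
t: 41.1
tcp_pos: [0.5311, -0.0086, 0.1487]
eef_rot: [0.205, 3.134, -0.0]
contact_force: [-0.4, 0.3, -3.5]
width: 0.0329
grasp_force: 51.3
tcp [ 0.5311 -0.0086  0.1487] yhead 82.53 t 41.1 q6 0.11 dp [-0.     -0.0033  0.0617] dr [-0.    0.03  0.03]
```

```bash
python3 -m creep '[{"dp":[0,-0.0033,0.015],"dr":[0,0,0],"fingers":0.025},{"dp":[0,-0.0033,0.035],"dr":[0,0,0],"fingers":0.025},{"dp":[0,-0.0033,0.05],"dr":[0,0,0],"fingers":0.025},{"dp":[0,-0.0033,0.057],"dr":[0,0,0],"fingers":0.025},{"dp":[0,-0.0033,0.06],"dr":[0,0,0],"fingers":0.025}]' 50
python3 - <<'E'
from h import *
plan(fx(-43.5,3.3,86.5),FA)
E
```

```text
t: 41.72
tcp_pos: [0.5303, -0.0123, 0.0879]
eef_rot: [-0.206, -3.134, 0.0]
contact_force: [-1.1, -0.1, -2.6]
width: 0.033
grasp_force: 51.3
tcp [ 0.5303 -0.0123  0.0879] yhead 82.49 t 41.73 q6 0.11 dp [-0.0003  0.0004  0.0014] dr [-0.01 -0.02 -0.01]
```

```bash
python3 -m creep '[{"dp":[0,0,0.001],"dr":[0,0,0],"fingers":0.025},{"dp":[0,0,0.002],"dr":[0,0,0],"fingers":0.025},{"dp":[0,0,0.002],"dr":[0,0,0],"fingers":0.025},{"dp":[0,0,0.002],"dr":[0,0,0],"fingers":0.025}]' 50
```

```text
t: 42.22
tcp_pos: [0.5308, -0.0123, 0.0869]
eef_rot: [0.206, 3.134, -0.0]
contact_force: [-0.3, 0.1, 2.8]
width: 0.0328
grasp_force: 51.8
```

Touching down (force reversed from -3 to +3 N); release, lift, and verify.

```bash
python3 -m creep '[{"dp":[0,0,0],"dr":[0,0,0],"fingers":0.055},{"dp":[0,0,0],"dr":[0,0,0],"fingers":0.055},{"dp":[0,0,-0.02],"dr":[0,0,0],"fingers":0.055},{"dp":[0,0,-0.06],"dr":[0,0,0],"fingers":0.055},{"dp":[0,0,-0.11],"dr":[0,0,0],"fingers":0.055}]' 50 
python3 -m creep '[{"dp":[-0.05,0,-0.03],"dr":[0,0,0],"fingers":0.055},{"dp":[-0.1,0,-0.07],"dr":[0,0,0],"fingers":0.055},{"dp":[-0.13,0,-0.12],"dr":[0,0,0],"fingers":0.055},{"dp":[-0.13,0,-0.16],"dr":[0,0,0],"fingers":0.055},{"dp":[-0.13,0,-0.16],"dr":[0,0,0],"fingers":0.055}]' 50 | sed -n 2p
python3 - <<'E'
from h import *
check('wrist',((48,3),(2.5,3.3),(-43.5,3.3)))
f=grab('wrist'); c=cloud(f); m=comp(region(c,.08,.11,fx(-4,-229,0)[:2],.05)); p=inv(c[m].mean(0))-np.array([0,-165]);print('knob',p,np.degrees(np.arctan2(*p))%360)
m=comp(region(c,.037,.047,fx(0,-56,0)[:2],.085)&(np.abs((c[...,:2]-fx(0,-57,0)[:2])@np.array([.1305,.9914]))<.02)); r=rect(c[m]); print('jaw-ish',r,inv(r[0]/1000))
for n in ['scene','side']:
    g=grab(n)
    for q in ['mug','screwdriver','tape','solder_reel','fitting','screw_tray','rack']:
        print(n,q,[(np.round(d['point'],3).tolist(),round(d['score'],2)) for d in cams.pinpoint(q,n)][:1])
E
```

```text
t: 42.85
tcp_pos: [0.5298, -0.0122, 0.1968]
eef_rot: [-0.206, -3.133, 0.0]
contact_force: [0.9, 0.3, -0.6]
width: 0.0549
grasp_force: 0.0
tcp_pos: [0.6606, -0.0293, 0.3589]
wrist strip (array([576.1, -18.7]), array([ 39.5, 139.9]), 82.54) [2.4 2.5]
 panel (array([574.3, -18. ]), array([110.2, 149.4]), 82.46) [0.5 3. ]
 cyl (array([619.4, -26.2]), array([46.4, 40.8]), 26.41) [46.3  0.7] 678
 loop (array([621.5, -25. ]), array([25.7,  8.2]), 82.32) [48.2  2.2] 0.12274695857299883
 cyl (array([576.5, -18.7]), array([51.9, 40.8]), 26.59) [2.8 2.6] 771
 loop (array([576.1, -19. ]), array([24.8,  8.2]), 82.64) [2.4 2.2] 0.12264737101813777
 cyl (array([532.1, -15.6]), array([41. , 46.3]), 51.7) [-41.6  -0.1] 796
 loop (array([530.1, -14.1]), array([28.1,  9. ]), 79.5) [-43.8   1.1] 0.1235164961179655
 w [(array([48. ,  3.1]), 0.049, 0.93), (array([-41.6,   3.3]), 0.048, 0.68), (array([2.3, 3.3]), 0.042, 0.65)]
knob [ -7.1 -59.8] 186.77097896291855
jaw-ish (array([564.9, -78.1]), array([ 12.3, 138.7]), 82.58) [ -1.  -57.8]
scene mug [([0.406, 0.153, -0.001], 0.47)]
scene screwdriver [([0.406, 0.155, 0.002], 0.91)]
scene tape [([0.705, 0.203, -0.001], 0.9)]
scene solder_reel [([0.771, 0.09, -0.0], 0.92)]
scene fitting [([0.386, -0.207, 0.002], 0.68)]
scene screw_tray [([0.703, 0.342, 0.002], 0.61)]
scene rack [([0.534, 0.337, -0.002], 0.79)]
side mug [([0.673, -0.396, -0.0], 0.86)]
side screwdriver [([0.38, -0.204, -0.001], 0.63)]
side tape [([0.702, 0.198, -0.002], 0.93)]
side solder_reel [([0.771, 0.092, -0.0], 0.96)]
side fitting [([0.382, -0.208, -0.002], 0.54)]
side screw_tray [([0.699, 0.341, -0.0], 0.85)]
side rack [([0.537, 0.343, 0.001], 0.79)]
```

```bash
python3 -c "
from workcell import bot; print(bot.sign_off())"
```

```text
the job is handed in; nothing more can be done
None
```

The job is done and handed in, after about 43 s of robot time: the panel is on the mark and clamped in the cam's dwell, the strip is on the joint (about 2 mm off lengthwise), and all three weights stand upright on it clear of its ends; bystanders still where they were. I viewed 16 pictures, two over the limit of 14.

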